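# Ratchet down the loose clamp bolt of a counter display panel

## Task

The clamp bolt at the foot of the display panel has worked loose. Take the ratchet wrench off the panel's fold-away hook, lay it flat on the counter with its screwed cover plate facing up and let go, so that you can take it again flat by the handle; fold the empty hook flat against the panel. Set the wrench fully down over the bolt head and swing it back and forth between the two cheeks, clockwise to drive and back to slip, until the bolt comes up tight (turn it only with the wrench), then lay the wrench back down flat on the counter beside or in front of the panel's foot.

Things in the scene. Friction and masses are not known exactly. Their poses are not given: they have to be found in the camera images.
- panel: grey perforated display panel, 230 wide, top at 319 mm, fixed; may stand turned. Origin on the bolt's axis at counter level; x points into the panel, y to its left, z up. Panel face at x = +66 mm. Its dark steel ground plate, 12 thick, covers x -46 to +82, y -98 to +98.
- cheek_end (a point): front end of the left cheek's top edge (panel x -40, y +62, z 72 mm). Two upright cheeks, 8 thick, stand at panel y = +62 and -62 from x = -40 back to the panel, tops at 72 mm (rising to 130 at the panel). Between them a wrench on the bolt can swing about 44 degrees either side of straight out (-x), if held 95 mm or more from the bolt's axis.
- hook (a joint): fold-away hook on the panel: round arm 8 mm thick, 106 long, centre line at z = 268 mm, swinging level about an upright pin at panel x = +53, y = 0. rad: 0 folded flat along the panel to its left (+y), 1.57 straight out (-x) over the bolt. Stays where left (0.08 N m); can be pushed shut with the fingers from its right side.
- hook_tip (a point): point on the hook arm's centre line, 100 mm from the hinge pin, just before its end, which turns up 12 mm (top at 286 mm)
- bolt (a joint): clockwise turn of the clamp bolt seen from above, rad: starts between 0.5 and 1.2, dead stop (tight) at 2.50. Turns against a steady 0.5 N m (some 5 N at the handle), stays where left, sinks 1 mm a radian with the strap under it. At the stop the handle's resistance climbs by 7 N and more; beyond some 1.8 N m the ratchet clicks over.
- bolt_head: upright square steel bolt head, 24 mm across flats, 34 over corners, on a round flange 52 across. Origin on the axis at the flange's underside; the flange's top, where the wrench rests, is 4 mm higher, the head's top 20.5 mm higher, its upper 4 mm tapered to 18 mm square. Flats face the body's x and y axes.
- bolt_top (a point): centre of the square head's top, 16.5 mm above the flange's top; 55 mm above the counter less 1 mm a radian of bolt turn
- wrench: steel ratchet ring wrench, 199 mm long, about 0.41 kg, balancing 77 mm from the ring's axis. Origin on that axis at the underside; x along the handle to the eye, z out of the side with the dark cover plate and three small screws. Handle bar 20 wide, 12 thick (z 4 to 16) from x = 46 to 126 mm. With the cover up it drives clockwise and slips anticlockwise, clicking every 15 degrees.
- wrench_ring (a point): centre of the ring head, 10 mm above the underside. Head 59 mm across, 20 thick, with a through 8-point (double square) hole, 25.6 mm across flats, that fits the bolt every 45 degrees. Its phase is not known: lower it, press lightly (2 N; more makes the wrench pivot in the pads) and swing clockwise bit by bit until it drops over the bolt head.
- wrench_eye (a point): centre of the eye in the handle's end, 145 mm from the ring's axis. The end, 26 wide, 20 thick, spans x = 119 to 169 mm; the eye is a slot 14 wide from x = 129 to 161. It hangs by it on the hook, head down, cover towards the robot, about 82 mm out from the pin; lift 14 to 20 mm to slip it off over the turned-up end.
- coin_pouch: red oval coin pouch, 42 x 60 x 13 mm, a bystander; origin under its centre
- paint_tin: small round paint tin, 75 mm across, 76 tall, a bystander; origin under its centre

How it is judged:
By the outcome, as a careful person would: the job done as asked, in the order asked, and still so for the second after the job is handed in, with the robot touching nothing.
It also fails if it takes over 72 s, if anything falls off the work surface, if the arm or the gripper's body presses on something with over 40 N, if the wrist force passes 120 N, or if a joint passes its speed limit or range.

## Robot

A 6-joint arm with a two-finger parallel gripper is mounted at the origin on a cart in front of the work surface, level with it; the furniture and walls round the work are solid. World frame = base frame: x ahead of the robot, y to its left, z up, the work surface at z = 0. Lengths are in m, angles in rad, forces in N, time in s.
With the tool pointing down it reaches from about 0.375 to 0.9 m from the base axis. Payload 3.1 kg.
Tool frame: the origin (TCP) lies midway between the tips of the shut fingers; the grasp point (between the pads) lies 19 mm behind it; z points along the fingers, y is the line along which they close (so a half turn about z gives the same grasp; the last joint's range is limited). The gripper opens to 85 mm and grips with 20 to 120 N. Pads are 22 mm wide; open, the fingers measure 114 mm over their backs; the gripper's body (76 mm by 85 mm) begins 54 mm behind the grasp point. The pads swing forward as they close: fully open they stand 13 mm farther back than shut.
Start: joints at [1.075, 0.527, 1.433, -0, 1.181, -0.178], TCP at [0.195, 0.594, 0.205] pointing down, gripper open.
Joint ranges: [-3.08, 3.08], [-0.75, 2.2], [0.22, 2.44], [-1.43, 4.57], [0, 2.65], [-2.85, 2.85]. Speed limits (rad/s): [2.79, 2.79, 3.14, 3.14, 3.14, 3.14].

## Interface

Orientations are given as a unit quaternion [x, y, z, w].
In Python, from station import manip gives the robot as it stands.
- The arm moves only by the tool drive_tool, never from a script. Its argument "motion" is a list that holds one entry, the list of rows, each a list of 5 numbers: the finger opening in mm, from 0 to 85.4, then the shift along the tool's x, y, z in units of 30 mm (1.0 is 30 mm), then the turn about the tool's z in units of 8 degrees (1.0 is 8 degrees). In form: [[[fingers, x, y, z, yaw], ...]]. A call has 1 to 10 rows; each row is the pose to reach, as a shift and turn from the pose commanded when the call began, along the tool's axes at that moment; what a row does not reach only later rows make up. A row lasts 1/10 s, in which the tool goes at most 50 mm and 8.59 degrees, less where a joint would pass 70% of its speed; a pose out of reach is approached as far as the arm can. A call with a gripper value outside its range is refused whole. The fingers move at their own pace and stop on an object; "squeeze" is the grip in N (left out, the last holds). Time passes only in rows, so rows that repeat a pose let the fingers close. It gives the time, the measured TCP pose, the force, the opening and the grip force at its end, in the units of the state.
- manip.sense(): the state, without advancing time (a new reading comes with each control period).
- manip.snapshot(name): name is "side" or "top" or "wrist"; returns the picture (384x512x3 uint8, red, green, blue); there is no depth.
- manip.camera_model(name): a dict with "fov_y" (degrees; the focal length in pixels is half the picture's height over the tangent of half this angle, whatever the lens; pixels are square), "cx", "cy" (the principal point, pixels), "k1" (the pictures are not rectified: a ray, as slopes to the right and down, at radius r is drawn at 1 + k1 r^2 times it, then the intrinsics apply), "origin" and "orientation" of the camera in the world. Camera axes: x right, y up, looking along -z (the intrinsics and any distortion apply to the point x, -y, -z); pixel columns grow to the right and rows downward; lengths in m; the calibration is good to about 2 mm. A picture is of the moment at which its call begins: read the wrist's pose just before it. camera_model takes no time and is no camera call; for the wrist camera it gives the pose at the moment of the call.
- manip.sign_off(): hands the job in; it is judged then, once.
The state is a dict: "t": time; "q": joint angles; "qd": joint speeds; "tau": joint torques, N m; "tcp_pos": TCP position; "tool_rot": TCP orientation; "force": force on the tool from outside, world axes, zero at the start; "ft_torque": the same for the moment, N m; "finger_gap": opening from 0.0 (shut) to 1.0 (fully open); "gripper_force": force on a finger pad.
Only numpy, scipy, OpenCV 4.12 (cv2) and the standard library are available. Lean on these libraries where they do the work, as an engineer would, in place of code of your own. Each camera call takes 0.05 s, during which the arm holds its last target. There are 200 camera calls.

## Working session

There is one attempt and no reset: what is moved stays moved. The work goes in short steps, Python scripts to look and compute and a tool call to move; the robot and the scene stay as the last step left them, time stands still between calls to the robot, and variables do not carry over. Pictures are saved under pics/ and viewed, at most 10 in all, crops included, and the job is handed in when it is done.

Besides the shell and the picture viewer there is one more tool, called after "Call:" as a command line: name --argument value ..., lists and objects as JSON in quotes. drive_tool: Moves the arm, as the interface text tells. Its arguments: {"type":"object","properties":{"motion":{"type":"array","items":{"type":"array","items":{"type":"array","items":{"type":"number"}}}},"squeeze":{"type":"number"}},"required":["motion"]}

```bash
mkdir -p pics; ls
python3 - <<'E'
from station import manip
import cv2,numpy as np
s=manip.sense();print(s)
for n in("side","top","wrist"):
    print(n,manip.camera_model(n))
    im=manip.snapshot(n);cv2.imwrite(f"pics/{n}0.png",im[:,:,::-1])
E
```

```text
pics
{'t': 0.0, 'q': array([ 1.07448047e+00,  5.28465635e-01,  1.43388765e+00, -3.45250269e-06,
        1.18137760e+00, -1.78496886e-01]), 'qd': array([-0.00040927,  0.00038108, -0.00191884, -0.0001082 ,  0.00069431,
       -0.00025515]), 'tau': array([-7.84792846e-04, -4.42355061e+01, -1.78017300e+01, -7.29632802e-05,
        8.43952439e-03, -4.27057643e-06]), 'tcp_pos': array([0.19491406, 0.59303168, 0.20363865]), 'tool_rot': array([ 1.58240788e-01,  9.87399975e-01, -1.00936183e-03, -3.52414020e-04]), 'force': array([-0.46766126,  0.2361306 , -0.71227582]), 'ft_torque': array([-0.00709452,  0.01264859,  0.04916984]), 'gripper_force': 0.0, 'finger_gap': 0.998182878606806}
side {'fov_y': 52.92325838734813, 'cx': 257.8506875193337, 'cy': 195.37570383315284, 'k1': -0.13457897207797123, 'origin': array([ 0.38537573, -0.68497615,  0.74736342]), 'orientation': array([ 0.44192201, -0.02519224, -0.07323517,  0.89370403])}
top {'fov_y': 42.70285900215705, 'cx': 251.99590309462113, 'cy': 186.65146989996725, 'k1': -0.01414810718772242, 'origin': array([0.38809295, 0.03289486, 1.25578155]), 'orientation': array([-0.0493487 ,  0.03858229,  0.70838075, -0.70304539])}
wrist {'fov_y': 65.82646381042137, 'cx': 262.87715396733824, 'cy': 191.45942964284725, 'k1': -0.05623678468669671, 'origin': array([0.1179527 , 0.61793082, 0.37181519]), 'orientation': array([-0.13041956, -0.09329656,  0.57946946,  0.79906297])}
```

Run:
```python
import cv2
for n in("side","top"):
    cv2.imwrite(f"pics/{n}0b.png",cv2.resize(cv2.imread(f"pics/{n}0.png"),(800,600),interpolation=cv2.INTER_CUBIC))
```

```text
(no output)
```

View pics/side0b.png

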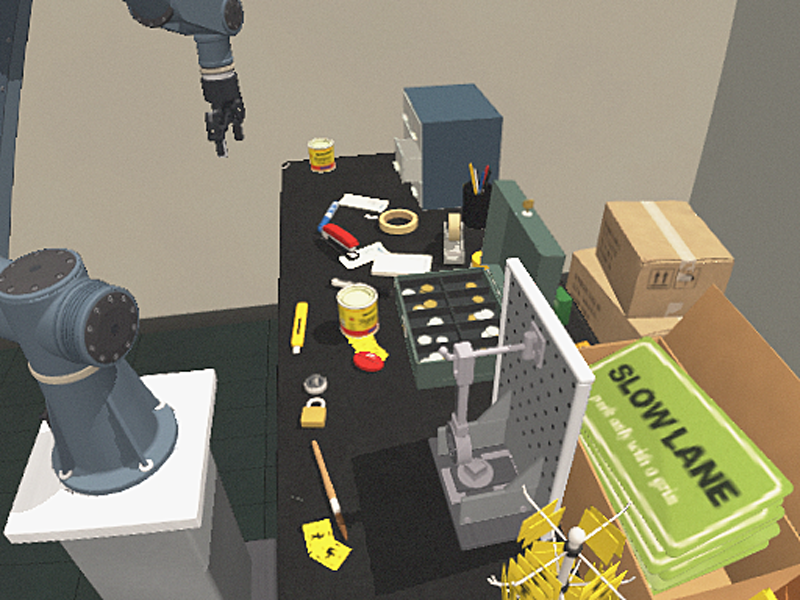

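View pics/top0b.png

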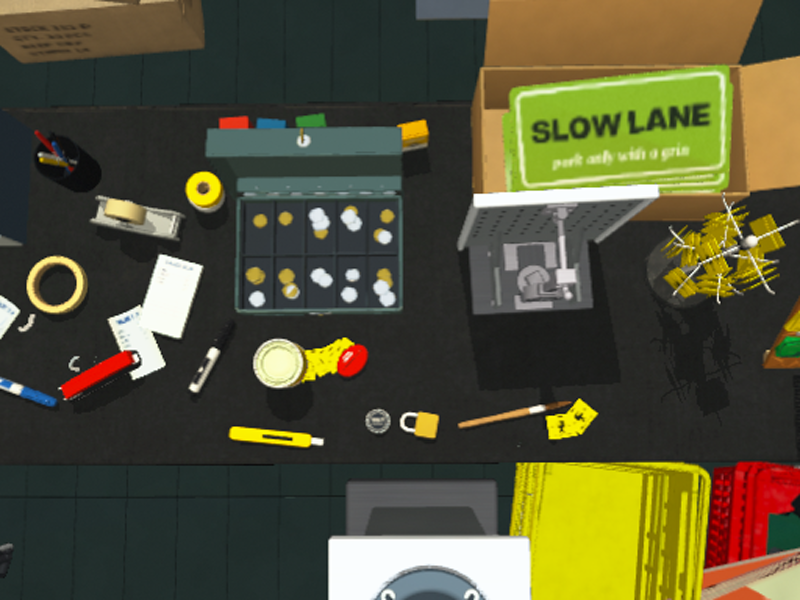

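```bash
cat > h.py <<'E'
from station import manip
import cv2,numpy as np
from scipy.spatial.transform import Rotation as R
def proj(cm,P):
    P=np.atleast_2d(P);c=R.from_quat(cm["orientation"]).inv().apply(P-cm["origin"])
    u=np.c_[c[:,0]/-c[:,2],-c[:,1]/-c[:,2]];r2=(u**2).sum(1,keepdims=True)
    f=192/np.tan(np.radians(cm["fov_y"])/2)
    return u*(1+cm["k1"]*r2)*f+[cm["cx"],cm["cy"]]
def pan(p,P): # p=(x,y,yaw): panel->world
    return R.from_euler('z',p[2]).apply(np.atleast_2d(P))+[p[0],p[1],0]
def topanel(p,P): return R.from_euler('z',-p[2]).apply(np.atleast_2d(P)-[p[0],p[1],0])
E
python3 - <<'E'
import cv2,numpy as np
s=cv2.imread("pics/side0.png")[160:355,270:385];t=cv2.imread("pics/top0.png")[115:205,295:425]
c=np.zeros((585,800,3),np.uint8)
c[:,:345]=cv2.resize(s,None,fx=3,fy=3,interpolation=cv2.INTER_CUBIC)
c[:315,345:]=cv2.resize(t,None,fx=3.5,fy=3.5,interpolation=cv2.INTER_CUBIC)
cv2.imwrite("pics/crop1.png",cv2.convertScaleAbs(c,alpha=1.2))
E
```

```text
(no output)
```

View pics/crop1.png

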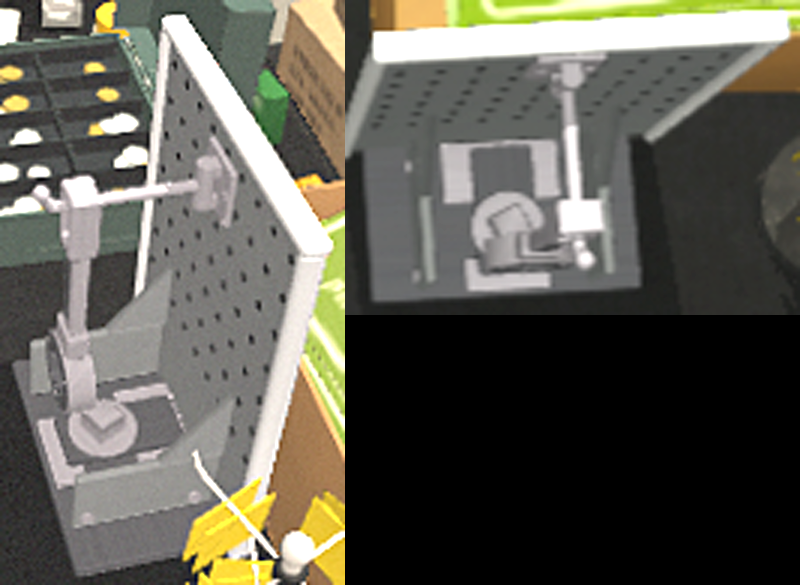

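```bash
cat > fit.py <<'E'
from h import *
from scipy.optimize import least_squares
cs,ct=manip.camera_model("side"),manip.camera_model("top")
S=lambda u,v:[270+u/3,160+v/3]
T=lambda u,v:[295+(u-345)/3.5,115+v/3.5]
obs=[(ct,[-.046,.098,.012],T(373,302)),(ct,[-.046,-.098,.012],T(640,286)),(ct,[.066,.115,.319],T(375,62)),(ct,[.066,-.115,.319],T(787,40)),
(ct,[-.04,.062,.072],T(431,282)),(ct,[-.04,-.062,.072],T(611,272)),(ct,[0,0,.0542],T(513,213)),
(cs,[.066,.115,.319],S(165,20)),(cs,[.066,-.115,.319],S(300,258)),(cs,[0,0,.0542],S(108,415)),(cs,[-.046,.098,.012],S(12,365)),(cs,[-.04,-.062,.072],S(77,475))]
f=lambda p:np.concatenate([(proj(c,pan(p,P))[0]-o) for c,P,o in obs])
r=least_squares(f,[.55,-.2,0],loss='soft_l1');p=r.x
print(p,np.degrees(p[2]));print(f(p).reshape(-1,2).round(1))
# hook angle from tip top (upturned end) at ~103mm
def tip(a,r=.103,z=.286): return [.053-r*np.sin(a),r*np.cos(a),z]
g=lambda a:np.concatenate([proj(ct,pan(p,tip(a[0])))[0]-T(585,258),proj(cs,pan(p,tip(a[0])))[0]-S(40,192)])
q=least_squares(g,[1.5]);print("hook",q.x,g(q.x));np.save("p.npy",np.r_[p,q.x])
print("tip world",pan(p,tip(q.x[0])),"bolt",p[:2])
for P in ([.053-.082*np.sin(q.x[0]),.082*np.cos(q.x[0]),.268],):print("eye on hook",pan(p,P))
E
python3 fit.py
```

```text
[ 0.55471753 -0.17333786  0.04960586] 2.8422063084555367
[[-0.1  0.5]
 [ 0.8  0.6]
 [ 0.4 -2.3]
 [ 0.7 -2.9]
 [ 0.2  0.6]
 [ 0.   0.5]
 [-0.1  3.5]
 [ 1.1 -1.8]
 [ 4.9 -3.7]
 [-1.7 -1. ]
 [-0.4 -1.6]
 [-0.9  0.9]]
hook [1.56902786] [ 0.80062603 -0.67021968  1.73196434 -1.8591033 ]
tip world [[ 0.50477017 -0.1756352   0.286     ]] bolt [ 0.55471753 -0.17333786]
eye on hook [[ 0.52574614 -0.174631    0.268     ]]
```

```bash
cat >> h.py <<'E'
def yawx(s): 
    x=R.from_quat(s["tool_rot"]).apply([1,0,0]);return np.degrees(np.arctan2(x[1],x[0]))
def to(pos,yaw=None):
    s=manip.sense();y=yawx(s);a=np.radians(y)
    d=np.array(pos)-s["tcp_pos"];t=0 if yaw is None else (y-yaw+180)%360-180
    c,sn=np.cos(a),np.sin(a)   # x=(c,s,0) z=down y=z x x=(s,-c,0)
    v=np.array([d[0]*c+d[1]*sn,d[0]*sn-d[1]*c,-d[2]])/.03
    print("row",v.round(2),round(t/8,2),"| tcp",s["tcp_pos"].round(4),"yaw",round(y,1),"F",s["force"].round(1),"gap",round(s["finger_gap"]*85.4,1),"q",np.degrees(s["q"]).round(0),"t",round(s["t"],2))
E
python3 - <<'E'
from h import *
p=np.load("p.npy")[:3]
for P in ([0,0,.012],[-.046,.098,.012],[-.046,-.098,.012]): print(pan(p,P))
# ground points of clutter in the top view (800 px scale)
ct=manip.camera_model("top")
from scipy.optimize import least_squares
for n,u,v in(("pouch",352,360),("padlock",420,425),("brushL",460,428),("brushR",570,405),("edge",500,463),("tin",280,362),("stamps",570,418)):
    o=np.array([u,v])*.64;q=least_squares(lambda w:proj(ct,[[w[0],w[1],0.005]])[0]-o,[.4,0]).x;print(n,q.round(3))
to([.5257,-.1746,.335],182.8)
E
```

```text
[[ 0.55471753 -0.17333786  0.012     ]]
[[ 0.50391474 -0.07773934  0.012     ]]
[[ 0.5136335  -0.27349824  0.012     ]]
pouch [0.433 0.12 ]
padlock [0.328 0.011]
brushL [ 0.323 -0.053]
brushR [ 0.358 -0.231]
edge [ 0.268 -0.116]
tin [0.431 0.237]
stamps [ 0.338 -0.23 ]
row [-18.47 -20.87  -4.37] -2.63 | tcp [0.195  0.5932 0.2038] yaw 161.8 F [ 1.  -0.1 -0.7] gap 85.3 q [ 62.  30.  82.  -0.  68. -10.] t 0.15
```

Call:
drive_tool --motion '[[[85,0,0,-1.6,0],[85,0,0,-3.2,0],[85,-1,-1,-4.4,-1],[85,-18.5,-20.9,-4.4,-2.6],[85,-18.5,-20.9,-4.4,-2.6],[85,-18.5,-20.9,-4.4,-2.6],[85,-18.5,-20.9,-4.4,-2.6],[85,-18.5,-20.9,-4.4,-2.6],[85,-18.5,-20.9,-4.4,-2.6],[85,-18.5,-20.9,-4.4,-2.6]]]'

```text
t: 1.15
tcp_pos: [0.3498, 0.2366, 0.3345]
tool_rot: [-0.023, 1.0, -0.0, 0.0]
force: [1.5, -0.2, -0.3]
finger_gap: 0.998
gripper_force: 0.0
```

```bash
python3 -c "
from h import *
to([.515,-.1746,.335],182.8)"
```

```text
row [ -4.87 -13.95  -0.02] -0.02 | tcp [0.3498 0.2366 0.3345] yaw -177.4 F [ 1.5 -0.2 -0.3] gap 85.2 q [ 19.   5.  98.  -0.  77. -74.] t 1.15
```

Call:
drive_tool --motion '[[[70,-4.9,-14,0,0],[70,-4.9,-14,0,0],[70,-4.9,-14,0,0],[70,-4.9,-14,0,0],[70,-4.9,-14,0,0],[70,-4.9,-14,0,0],[70,-4.9,-14,0,0],[70,-4.9,-14,0,0],[70,-4.9,-14,0,0],[70,-4.9,-14,0,0]]]'

```text
t: 2.15
tcp_pos: [0.5174, -0.1801, 0.3336]
tool_rot: [-0.02, 1.0, -0.001, 0.0]
force: [-0.3, 1.5, -0.1]
finger_gap: 0.816
gripper_force: 0.0
```

Run:
```python
from h import *
to([.5257,-.1746,.3],182.8)
cm=manip.camera_model("wrist");im=manip.snapshot("wrist")
p=np.load("p.npy");im=np.ascontiguousarray(im[:,:,::-1])
im=cv2.resize(im,(800,600),interpolation=cv2.INTER_CUBIC);cv2.imwrite("pics/w1.png",im)
h=p[3]
for n,P in(("tip",[.053-.103*np.sin(h),.103*np.cos(h),.286]),("bolt",[0,0,.054]),("cheekL",[-.04,.062,.072]),("cheekR",[-.04,-.062,.072]),("plateL",[-.046,.098,.012]),("ring top back",[-.029,0,.0815]),("eye top",[-.029,0,.28])):
    print(n,(proj(cm,pan(p[:3],P))[0]*800/512).round(0))
```

```text
row [-0.28  0.17  1.12] -0.07 | tcp [ 0.5174 -0.1801  0.3336] yaw -177.7 F [-0.3  1.5 -0.1] gap 69.7 q [ -31.   17.   83.   -0.   80. -123.] t 2.15
tip [423. 293.]
bolt [417. 270.]
cheekL [484. 233.]
cheekR [351. 234.]
plateL [510. 217.]
ring top back [418. 247.]
eye top [422. 328.]
```

View pics/w1.png

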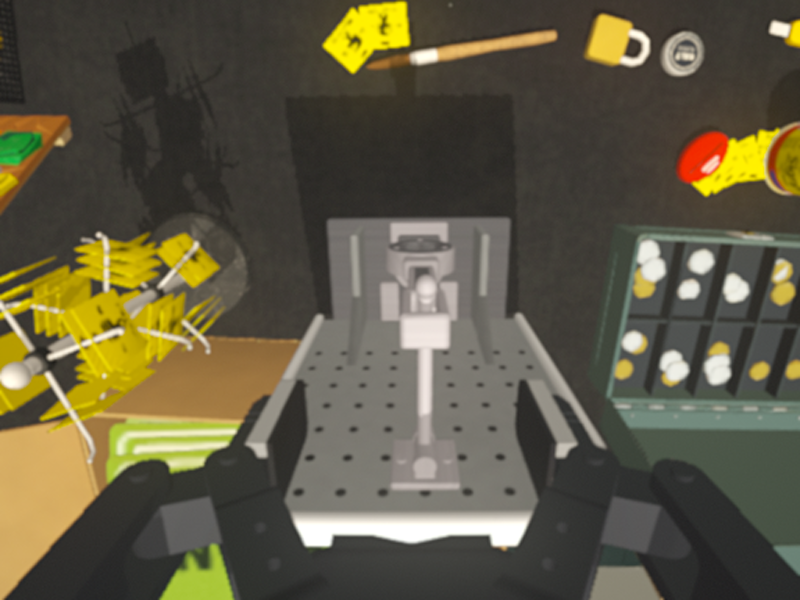

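Call:
drive_tool --motion '[[[60,-0.27,0.2,0,0],[60,-0.27,0.2,0.5,0],[60,-0.27,0.2,1.5,0],[60,-0.27,0.2,2.5,0],[60,-0.27,0.2,3.4,0],[60,-0.27,0.2,3.4,0],[60,-0.27,0.2,3.4,0]]]'

```text
t: 2.9
tcp_pos: [0.5236, -0.1664, 0.2331]
tool_rot: [-0.024, 1.0, 0.0, -0.0]
force: [-0.8, -0.2, 0.3]
finger_gap: 0.707
gripper_force: 0.0
```

```bash
python3 -c "
from h import *
to([.5255,-.1737,.231],182.8)"
```

```text
row [-0.05 -0.24  0.07] -0.01 | tcp [ 0.5236 -0.1664  0.2331] yaw -177.3 F [-0.8 -0.2  0.3] gap 60.4 q [ -29.   22.   91.    0.   66. -122.] t 2.9
```

Call:
drive_tool --motion '[[[60,-0.05,-0.22,0.07,0],[60,-0.05,-0.22,0.07,0],[60,-0.05,-0.22,0.07,0]]]' --squeeze 40

```text
t: 3.2
tcp_pos: [0.5259, -0.1751, 0.2316]
tool_rot: [-0.022, 1.0, -0.001, 0.001]
force: [-0.2, 0.5, -0.6]
finger_gap: 0.703
gripper_force: 0.0
```

Call:
drive_tool --motion '[[[20,0,0,0,0],[20,0,0,0,0],[20,0,0,0,0],[20,0,0,0,0],[20,0,0,0,0],[20,0,0,0,0]]]' --squeeze 40

```text
t: 3.8
tcp_pos: [0.5252, -0.1746, 0.2308]
tool_rot: [-0.023, 1.0, -0.0, 0.0]
force: [-1.3, 1.2, 3.7]
finger_gap: 0.298
gripper_force: 43.9
```

```bash
python3 -c "
from h import *
to([.5255,-.1737,.249],182.8)"
```

```text
row [-0.01  0.03 -0.61] -0.03 | tcp [ 0.5252 -0.1746  0.2308] yaw -177.4 F [-1.3  1.2  3.7] gap 25.5 q [ -30.   23.   91.   -0.   66. -123.] t 3.8
```

Call:
drive_tool --motion '[[[20,0,0,-0.3,0],[20,0,0,-0.62,0],[20,0,0,-0.62,0],[20,0.5,0,-0.62,0],[20,1,0,-0.62,0],[20,1.5,0,-0.62,0],[20,2,0,-0.62,0],[20,2.5,0,-0.62,0],[20,3,0,-0.62,0],[20,3,0,-0.62,0]]]'

```text
t: 4.8
tcp_pos: [0.4332, -0.1779, 0.2487]
tool_rot: [-0.022, 1.0, 0.001, -0.001]
force: [-0.3, 0.6, -3.7]
finger_gap: 0.296
gripper_force: 43.0
```

Run:
```python
from h import *
to([.435,-.20,.175],90)
for n in("side","wrist"): cv2.imwrite(f"pics/{n}2.png",manip.snapshot(n)[:,:,::-1])
s=cv2.imread("pics/side2.png")[130:355,240:390]
c=np.zeros((585,800,3),np.uint8);c[:,:390]=cv2.resize(s,(390,585),interpolation=cv2.INTER_CUBIC)
c[:308,390:]=cv2.resize(cv2.imread("pics/wrist2.png"),(410,308));cv2.imwrite("pics/c2.png",c)
```

```text
row [-0.03 -0.74  2.46] 11.57 | tcp [ 0.4332 -0.1779  0.2487] yaw -177.5 F [-0.3  0.6 -3.7] gap 25.3 q [ -36.   15.  100.   -0.   65. -129.] t 4.8
```

View pics/c2.png

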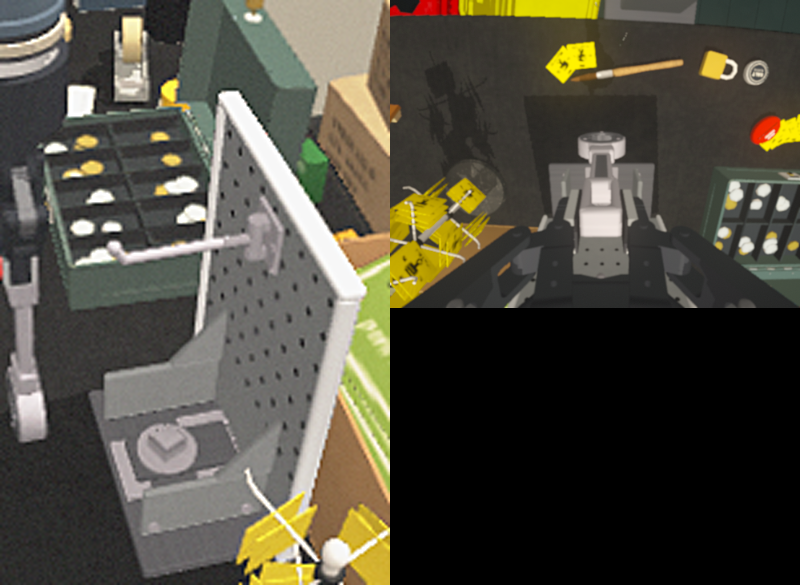

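Call:
drive_tool --motion '[[[20,0,-0.5,0.3,1],[20,0,-1,0.6,2],[20,0,-1.5,0.9,3],[20,0,-2,1.2,4],[20,0,-2.5,1.5,5],[20,0,-3,1.8,6],[20,0,-3.5,2.1,7],[20,0,-3.9,2.4,8],[20,0,-3.9,2.6,9],[20,0,-3.9,2.6,10]]]'

```text
t: 5.9
tcp_pos: [0.4413, -0.2961, 0.1698]
tool_rot: [0.628, 0.778, 0.0, -0.001]
force: [-1.1, 0.1, -3.9]
finger_gap: 0.293
gripper_force: 43.1
```

Call:
drive_tool --motion '[[[20,0,0,0,0.8],[20,0,0,0,1.57],[20,0,0,0,1.57],[20,0,0,0,1.57]]]'

```text
t: 6.3
tcp_pos: [0.4413, -0.2958, 0.1709]
tool_rot: [0.706, 0.708, 0.0, 0.0]
force: [-0.0, -0.2, -3.7]
finger_gap: 0.298
gripper_force: 43.1
```

Run:
```python
from h import *
to([.435,-.06,.155],90)
```

```text
row [ 7.86 -0.19  0.53] 0.02 | tcp [ 0.4413 -0.2958  0.1709] yaw 90.2 F [-0.  -0.2 -3.7] gap 25.4 q [-46.  26.  98.   0.  57. -46.] t 6.3
```

Call:
drive_tool --motion '[[[20,1.5,-0.2,0,0],[20,3,-0.2,0,0],[20,4.5,-0.2,0,0],[20,6,-0.2,0,0],[20,7.3,-0.2,0.1,0],[20,7.86,-0.2,0.4,0],[20,7.86,-0.2,0.5,0],[20,7.86,-0.2,0.5,0],[20,7.86,-0.2,0.5,0]]]' --squeeze 20

```text
t: 7.2
tcp_pos: [0.4355, -0.0609, 0.1563]
tool_rot: [0.707, 0.707, 0.0, 0.001]
force: [0.3, 0.3, -3.3]
finger_gap: 0.288
gripper_force: 42.9
```

Call:
drive_tool --motion '[[[20,0,0,0.08,0],[20,0,0,0.15,0],[20,0,0,0.15,0]]]'

```text
t: 7.5
tcp_pos: [0.4343, -0.0603, 0.1513]
tool_rot: [0.707, 0.707, -0.0, -0.0]
force: [0.0, 0.1, -3.5]
finger_gap: 0.297
gripper_force: 42.8
```

Call:
drive_tool --motion '[[[20,0,0,0.06,0],[20,0,0,0.06,0]]]'

```text
t: 7.7
tcp_pos: [0.4346, -0.06, 0.1497]
tool_rot: [0.707, 0.707, 0.0, 0.0]
force: [-0.3, 0.5, -3.7]
finger_gap: 0.294
gripper_force: 43.0
```

Call:
drive_tool --motion '[[[20,0,0,0.06,0],[20,0,0,0.06,0]]]'

```text
t: 7.9
tcp_pos: [0.435, -0.0601, 0.1495]
tool_rot: [0.707, 0.707, 0.0, 0.001]
force: [-1.8, 0.0, 10.5]
finger_gap: 0.292
gripper_force: 44.7
```

Call:
drive_tool --motion '[[[20,0,0,0.06,0],[20,0,0,0.06,0]]]'

```text
t: 8.1
tcp_pos: [0.4364, -0.0607, 0.1493]
tool_rot: [0.707, 0.708, 0.001, 0.003]
force: [-3.5, 0.2, 22.8]
finger_gap: 0.289
gripper_force: 46.6
```

Call:
drive_tool --motion '[[[20,0,0,0.06,0],[20,0,0,0.06,0]]]'

```text
t: 8.3
tcp_pos: [0.4379, -0.0613, 0.149]
tool_rot: [0.707, 0.708, 0.001, 0.004]
force: [-3.0, 0.7, 34.2]
finger_gap: 0.292
gripper_force: 48.9
```

Call:
drive_tool --motion '[[[20,0,0,-0.06,0],[20,-0.2,0,-0.06,0],[20,-0.4,0,-0.06,0],[20,-0.6,0,-0.06,0],[20,-0.8,0,-0.06,0],[20,-1.0,0,-0.04,0]]]'

```text
t: 8.9
tcp_pos: [0.436, -0.0902, 0.1478]
tool_rot: [0.707, 0.707, 0.001, 0.002]
force: [-0.5, 1.2, 15.0]
finger_gap: 0.291
gripper_force: 47.4
```

Run:
```python
from h import *
to([.435,-.09,.145],90)
for n in("side","wrist"): cv2.imwrite(f"pics/{n}3.png",manip.snapshot(n)[:,:,::-1])
s=cv2.imread("pics/side3.png")[170:320,150:350]
cv2.imwrite("pics/c3.png",np.hstack([cv2.resize(s,(400,300),interpolation=cv2.INTER_CUBIC),cv2.resize(cv2.imread("pics/wrist3.png"),(400,300))]))
```

```text
row [ 0.01 -0.03  0.09] 0.0 | tcp [ 0.436  -0.0902  0.1478] yaw 90.0 F [-0.5  1.2 15. ] gap 24.9 q [-26.  22. 111.   0.  47. -26.] t 8.9
```

View pics/c3.png

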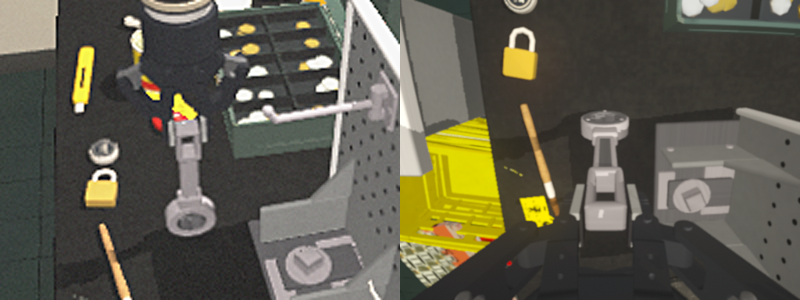

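Run:
```python
from h import *
cm=manip.camera_model("wrist");s=manip.sense()["tcp_pos"]
for th in (0,5,10,15,20):
    t=np.radians(th);g=s+[0,0,.019]
    ax=np.array([0,-np.sin(t),np.cos(t)]);n=np.array([0,np.cos(t),np.sin(t)])
    ring=g-ax*.139
    print(th,proj(cm,np.array([ring,ring+n*.01,ring-.0295*ax])).round(0).tolist(),ring.round(3))
```

```text
0 [[262.0, 177.0], [262.0, 167.0], [262.0, 169.0]] [ 0.436 -0.091  0.028]
5 [[262.0, 165.0], [262.0, 155.0], [262.0, 156.0]] [ 0.436 -0.079  0.028]
10 [[262.0, 153.0], [262.0, 143.0], [262.0, 143.0]] [ 0.436 -0.067  0.03 ]
15 [[262.0, 142.0], [262.0, 132.0], [262.0, 130.0]] [ 0.436 -0.055  0.033]
20 [[262.0, 130.0], [262.0, 120.0], [262.0, 116.0]] [ 0.436 -0.043  0.036]
```

Call:
drive_tool --motion '[[[20,-0.5,0,0.07,0],[20,-1.05,0,0.17,0],[20,-1.5,0,0.35,0],[20,-1.95,0,0.55,0],[20,-2.39,0,0.78,0],[20,-2.8,0,1.06,0],[20,-3.2,0,1.37,0],[20,-3.53,0,1.7,0],[20,-3.53,0,1.7,0]]]'

```text
t: 9.9
tcp_pos: [0.4378, -0.2021, 0.0965]
tool_rot: [0.706, 0.708, -0.001, 0.006]
force: [-1.2, -7.3, 9.0]
finger_gap: 0.292
gripper_force: 53.3
```

Run:
```python
from h import *
to([.435,-.196,.097],90)
for n in("side","wrist"): cv2.imwrite(f"pics/{n}4.png",manip.snapshot(n)[:,:,::-1])
s=cv2.imread("pics/side4.png")[170:320,150:350]
cv2.imwrite("pics/c4.png",np.hstack([cv2.resize(s,(400,300),interpolation=cv2.INTER_CUBIC),cv2.resize(cv2.imread("pics/wrist4.png"),(400,300))]))
```

```text
row [ 0.2  -0.09 -0.02] 0.02 | tcp [ 0.4378 -0.2021  0.0965] yaw 90.1 F [-1.2 -7.3  9. ] gap 24.9 q [-38.  29. 109.  -0.  41. -38.] t 9.9
```

View pics/c4.png

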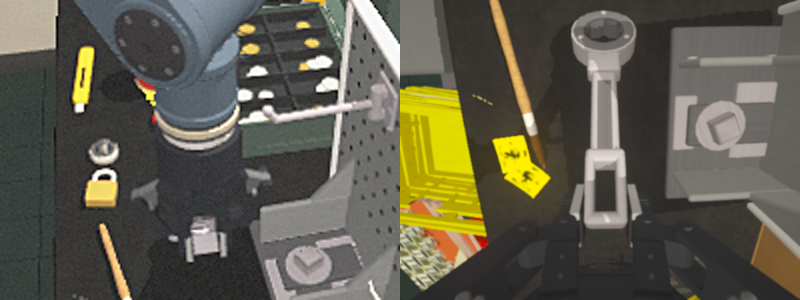

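Call:
drive_tool --motion '[[[20,-0.25,0,0.35,0],[20,-0.5,0,0.7,0],[20,-0.75,0,1.05,0],[20,-0.92,0,1.4,0],[20,-1.08,0,1.75,0],[20,-1.2,0,2.1,0],[20,-1.3,0,2.4,0],[20,-1.36,0,2.65,0],[20,-1.4,0,2.85,0],[20,-1.4,0,2.85,0]]]'

```text
t: 11.0
tcp_pos: [0.434, -0.237, 0.0081]
tool_rot: [0.707, 0.707, 0.0, -0.001]
force: [0.6, -1.7, 1.5]
finger_gap: 0.296
gripper_force: 53.9
```

Run:
```python
from h import *
to([.435,-.24,.006],90);print(manip.sense()["gripper_force"])
```

```text
row [-0.1   0.03  0.07] 0.0 | tcp [ 0.434  -0.237   0.0081] yaw 90.0 F [ 0.6 -1.7  1.5] gap 25.3 q [-42.  40. 109.   0.  31. -42.] t 11.0
53.85852858424187
```

Call:
drive_tool --motion '[[[45,0,0,0,0],[45,0,0,0,0],[45,0,0,0,0],[45,0,0,0,0],[45,0,0,-0.5,0],[45,0,0,-1.5,0],[45,0,0,-3,0],[0,0,0,-4.5,0],[0,0,0,-6,0],[0,0,0,-7.5,0]]]' --squeeze 30

```text
t: 12.0
tcp_pos: [0.4339, -0.2369, 0.236]
tool_rot: [0.707, 0.707, -0.0, -0.0]
force: [0.9, -1.4, -0.5]
finger_gap: 0.023
gripper_force: 0.0
```

Run:
```python
from h import *
p=np.load("p.npy")[:3]
to(pan(p,[-.032,-.045,.259])[0],92.84)
cv2.imwrite("pics/w5.png",cv2.resize(manip.snapshot("wrist")[:,:,::-1],(800,600),interpolation=cv2.INTER_CUBIC))
import json;cm=manip.camera_model("wrist");np.save("w5.npy",cm,allow_pickle=True)
```

```text
row [ 0.57  3.04 -0.77] -0.35 | tcp [ 0.4339 -0.2369  0.236 ] yaw 90.1 F [ 0.9 -1.4 -0.5] gap 1.9 q [-42.  18.  98.  -0.  64. -42.] t 12.0
```

View pics/w5.png

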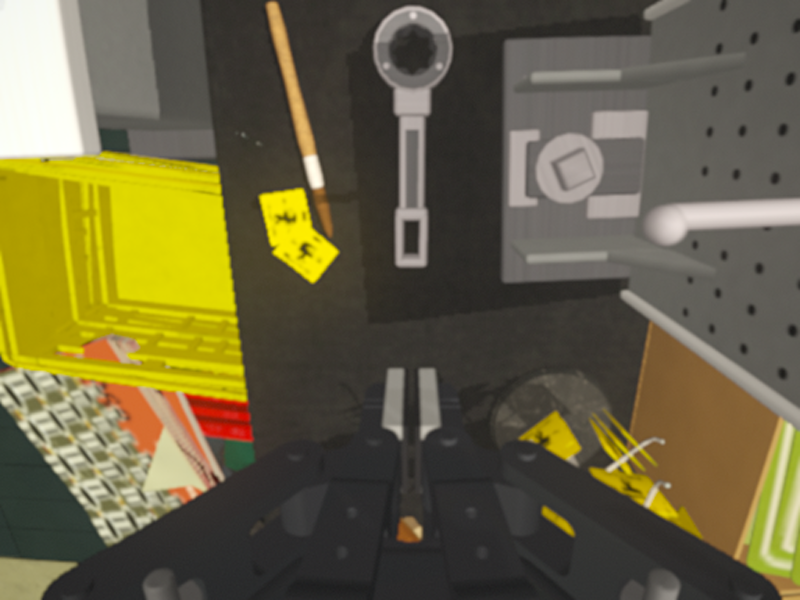

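```bash
cat >> h.py <<'E'
from scipy.optimize import least_squares
def at(cm,u,v,z,sc=.64):
    o=np.array([u,v])*sc
    return least_squares(lambda w:proj(cm,[[w[0],w[1],z]])[0]-o,[.5,-.15]).x
E
python3 - <<'E'
from h import *
cm=np.load("w5.npy",allow_pickle=True).item();p=np.load("p.npy")
for n,u,v,z in(("ring",413,49,.02),("eye",412,238,.02),("endtip",411,267,.02),("ringtop",413,6,.015),("bolt",577,170,.0542),("chL",521,81,.072),("chR",518,256,.072),("tip",663,223,.282),("plateLF",503,38,.012),("plateRF",503,283,.012)):
    q=at(cm,u,v,z);print(n,q.round(4),topanel(p[:3],[*q,0])[0,:2].round(4))
E
```

```text
ring [ 0.4419 -0.0909] [-0.1086  0.0879]
eye [ 0.4417 -0.2374] [-0.116  -0.0584]
endtip [ 0.4409 -0.263 ] [-0.1181 -0.0839]
ringtop [ 0.4419 -0.06  ] [-0.1071  0.1188]
bolt [ 0.5653 -0.1781] [ 0.0103 -0.0052]
chL [ 0.5142 -0.1188] [-0.0377  0.0565]
chR [ 0.5208 -0.2404] [-0.0372 -0.0653]
tip [ 0.5093 -0.1794] [-0.0457 -0.0038]
plateLF [ 0.5119 -0.0809] [-0.0382  0.0945]
plateRF [ 0.5242 -0.28  ] [-0.0358 -0.105 ]
```

Call:
drive_tool --motion '[[[0,0,0,-0.77,0],[0,0.57,1,-0.77,-0.35],[0,0.57,2,-0.77,-0.35],[0,0.57,3.04,-0.77,-0.35],[0,0.57,3.04,-0.77,-0.35],[0,0.57,3.04,-0.77,-0.35]]]'

```text
t: 12.65
tcp_pos: [0.5252, -0.2198, 0.2564]
tool_rot: [0.689, 0.725, -0.0, -0.001]
force: [-0.7, 0.6, -0.2]
finger_gap: 0.0
gripper_force: 0.0
```

Run:
```python
from h import *
p=np.load("p.npy")[:3]
to(pan(p,[-.032,-.015,.259])[0],92.84)
```

```text
row [ 1.   -0.01 -0.09] 0.01 | tcp [ 0.5252 -0.2198  0.2564] yaw 92.9 F [-0.7  0.6 -0.2] gap 0.0 q [-34.  23.  87.  -0.  71. -37.] t 12.65
```

Call:
drive_tool --motion '[[[0,0.5,0,-0.09,0],[0,1.0,0,-0.09,0],[0,1.7,0,-0.09,0],[0,2.3,0.03,-0.09,0],[0,2.97,0.33,-0.09,0],[0,3.57,0.77,-0.09,0],[0,3.97,1.23,-0.09,0],[0,4.17,1.67,-0.09,0],[0,4.3,2.0,-0.09,0],[0,4.3,2.1,-0.09,0]]]'

```text
t: 13.65
tcp_pos: [0.5831, -0.0881, 0.2599]
tool_rot: [0.689, 0.725, 0.0, 0.0]
force: [0.5, -1.1, 0.0]
finger_gap: -0.001
gripper_force: 0.0
```

Run:
```python
from h import *
p=np.load("p.npy")[:3]
to(pan(p,[.038,.085,.259])[0],92.84);print(topanel(p,manip.sense()["tcp_pos"]))
```

```text
row [0.04 0.18 0.03] 0.01 | tcp [ 0.5831 -0.0881  0.2599] yaw 92.9 F [ 0.5 -1.1  0. ] gap -0.1 q [-19.  24.  84.  -0.  72. -22.] t 13.65
[[0.03262391 0.08375716 0.25987638]]
```

Push on gently until contact with the stop.

Call:
drive_tool --motion '[[[0,0,0.1,0,0],[0,0,0.1,0,0]]]'

```text
t: 13.85
tcp_pos: [0.5852, -0.0889, 0.2597]
tool_rot: [0.69, 0.724, -0.0, -0.0]
force: [0.1, 0.4, -1.0]
finger_gap: 0.003
gripper_force: 0.0
```

Call:
drive_tool --motion '[[[0,0,0.1,0,0],[0,0,0.1,0,0]]]'

```text
t: 14.05
tcp_pos: [0.5883, -0.0887, 0.2599]
tool_rot: [0.69, 0.724, -0.0, 0.0]
force: [0.4, -0.3, -0.4]
finger_gap: -0.001
gripper_force: 0.0
```

Call:
drive_tool --motion '[[[0,0,0.08,0,0],[0,0,0.08,0,0]]]'

```text
t: 14.25
tcp_pos: [0.5909, -0.0883, 0.26]
tool_rot: [0.69, 0.724, 0.0, 0.0]
force: [0.2, -0.7, 0.1]
finger_gap: 0.004
gripper_force: 0.0
```

Call:
drive_tool --motion '[[[0,0,0.08,0,0],[0,0,0.08,0,0]]]'

```text
t: 14.45
tcp_pos: [0.5934, -0.088, 0.2599]
tool_rot: [0.689, 0.724, 0.0, 0.0]
force: [-0.9, 0.3, 0.6]
finger_gap: -0.001
gripper_force: 0.0
```

Call:
drive_tool --motion '[[[0,0,0.08,0,0],[0,0,0.08,0,0]]]'

```text
t: 14.65
tcp_pos: [0.5958, -0.0879, 0.2599]
tool_rot: [0.689, 0.724, 0.0, 0.0]
force: [-0.2, 0.0, -0.1]
finger_gap: -0.002
gripper_force: 0.0
```

Call:
drive_tool --motion '[[[0,0,0.08,0,0],[0,0,0.08,0,0]]]'

```text
t: 14.85
tcp_pos: [0.5978, -0.0877, 0.2598]
tool_rot: [0.689, 0.724, -0.0, -0.0]
force: [-0.9, -0.4, -0.8]
finger_gap: 0.002
gripper_force: 0.3
```

Call:
drive_tool --motion '[[[0,0,0.08,0,0],[0,0,0.08,0,0]]]'

```text
t: 15.05
tcp_pos: [0.5976, -0.0877, 0.2598]
tool_rot: [0.689, 0.724, -0.002, -0.002]
force: [-6.8, 0.2, 3.9]
finger_gap: 0.003
gripper_force: 3.4
```

Run:
```python
from h import *
p=np.load("p.npy")[:3]
to(pan(p,[.038,.085,.259])[0],92.84);print(topanel(p,manip.sense()["tcp_pos"]))
S=[manip.snapshot(n)[:,:,::-1] for n in("side","wrist","top")]
c=np.zeros((600,800,3),np.uint8)
c[:300,:400]=cv2.resize(S[0][150:300,200:400],(400,300),interpolation=cv2.INTER_CUBIC)
c[:300,400:]=cv2.resize(S[1],(400,300))
c[300:,:400]=cv2.resize(S[2][90:210,280:440],(400,300),interpolation=cv2.INTER_CUBIC)
c[300:,400:]=cv2.resize(S[1][192:384,200:456],(400,300),interpolation=cv2.INTER_CUBIC)
cv2.imwrite("pics/c6.png",c)
```

```text
row [ 0.05 -0.3   0.03] 0.0 | tcp [ 0.5976 -0.0877  0.2598] yaw 92.8 F [-6.8  0.2  3.9] gap 0.2 q [-19.  26.  81.  -0.  74. -22.] t 15.05
[[0.04704781 0.08342245 0.25982268]]
```

View pics/c6.png

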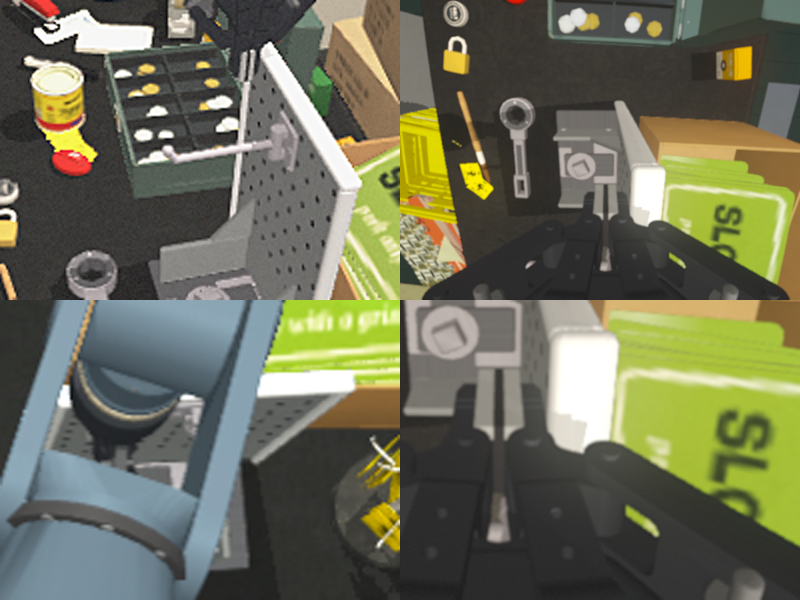

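Call:
drive_tool --motion '[[[0,0,-0.8,0,0],[0,0,-1.5,-1.0,0],[0,0,-2.2,-2.4,0],[60,-1.2,-3.0,-2.4,0],[85,-2.6,-3.5,-2.4,0],[85,-4.1,-3.5,-2.4,0],[85,-4.5,-3.5,-2.0,0],[85,-4.5,-3.5,-0.8,0],[85,-4.5,-3.5,0.5,0],[85,-4.5,-3.5,0.7,0]]]'

```text
t: 16.2
tcp_pos: [0.4991, -0.2253, 0.2342]
tool_rot: [0.69, 0.724, -0.001, -0.005]
force: [-0.6, 1.1, -0.6]
finger_gap: 0.997
gripper_force: 0.0
```

Run:
```python
from h import *
p=np.load("p.npy")[:3]
to(pan(p,[-.057,-.015,.237])[0],92.84);print(topanel(p,manip.sense()["tcp_pos"]))
```

```text
row [ 1.14  0.04 -0.09] -0.0 | tcp [ 0.4991 -0.2253  0.2342] yaw 92.8 F [-0.6  1.1 -0.6] gap 85.1 q [-36.  23.  91.   0.  67. -39.] t 16.2
[[-0.05814552 -0.04914117  0.23417467]]
```

Call:
drive_tool --motion '[[[85,0.6,0,0,0],[85,1.13,0.03,0,0],[85,1.7,-0.05,0,0],[85,2.23,-0.13,0,0],[85,2.9,0.03,0,0],[85,3.53,0.33,0,0],[85,4.0,0.73,0,0],[85,4.33,1.13,0,0],[85,4.47,1.5,0,0],[85,4.47,1.6,0,0]]]'

```text
t: 17.2
tcp_pos: [0.5448, -0.0908, 0.2394]
tool_rot: [0.689, 0.725, 0.0, 0.001]
force: [-0.0, 0.9, -0.5]
finger_gap: 1.0
gripper_force: 0.0
```

Call:
drive_tool --motion '[[[85,0,0.08,0,0],[85,0,0.08,0,0]]]'

```text
t: 17.4
tcp_pos: [0.5458, -0.0918, 0.2387]
tool_rot: [0.69, 0.724, -0.0, -0.0]
force: [-0.8, 0.4, -0.2]
finger_gap: 0.997
gripper_force: 0.0
```

Run:
```python
from h import *
p=np.load("p.npy")[:3]
s=manip.sense();print(topanel(p,s["tcp_pos"]),s["force"])
im=manip.snapshot("side").astype(int);o=cv2.imread("pics/side3.png")[:,:,::-1].astype(int)
# hook arm straight out: sample pixels along it then and now
cs=manip.camera_model("side")
for h in(1.57,.6,.3,.1,0):
    P=[pan(p,[.053-r*np.sin(h),r*np.cos(h),.268])[0] for r in(.03,.05,.07,.09)]
    uv=proj(cs,P).round().astype(int);print(h,[(tuple(o[v-1:v+2,u-1:u+2].mean((0,1)).round().astype(int)),tuple(im[v-1:v+2,u-1:u+2].mean((0,1)).round().astype(int))) for u,v in uv])
```

```text
[[-0.00484437  0.08189993  0.23869283]] [-0.80304732  0.35735597 -0.18273952]
1.57 [((np.int64(206), np.int64(197), np.int64(198)), (np.int64(204), np.int64(195), np.int64(196))), ((np.int64(237), np.int64(230), np.int64(231)), (np.int64(237), np.int64(229), np.int64(230))), ((np.int64(227), np.int64(219), np.int64(220)), (np.int64(226), np.int64(218), np.int64(219))), ((np.int64(244), np.int64(239), np.int64(240)), (np.int64(244), np.int64(239), np.int64(239)))]
0.6 [((np.int64(105), np.int64(104), np.int64(103)), (np.int64(105), np.int64(104), np.int64(102))), ((np.int64(231), np.int64(229), np.int64(220)), (np.int64(231), np.int64(229), np.int64(220))), ((np.int64(87), np.int64(86), np.int64(81)), (np.int64(86), np.int64(86), np.int64(82))), ((np.int64(163), np.int64(144), np.int64(84)), (np.int64(162), np.int64(142), np.int64(84)))]
0.3 [((np.int64(87), np.int64(87), np.int64(86)), (np.int64(88), np.int64(87), np.int64(86))), ((np.int64(200), np.int64(195), np.int64(192)), (np.int64(199), np.int64(194), np.int64(190))), ((np.int64(128), np.int64(128), np.int64(123)), (np.int64(12
[... 189 characters left out ...]
113), np.int64(111), np.int64(109))), ((np.int64(85), np.int64(83), np.int64(82)), (np.int64(85), np.int64(83), np.int64(81))), ((np.int64(225), np.int64(219), np.int64(212)), (np.int64(223), np.int64(217), np.int64(210))), ((np.int64(71), np.int64(79), np.int64(72)), (np.int64(69), np.int64(71), np.int64(68)))]
0 [((np.int64(112), np.int64(112), np.int64(109)), (np.int64(112), np.int64(110), np.int64(109))), ((np.int64(110), np.int64(109), np.int64(108)), (np.int64(110), np.int64(108), np.int64(107))), ((np.int64(114), np.int64(111), np.int64(110)), (np.int64(112), np.int64(110), np.int64(108))), ((np.int64(204), np.int64(197), np.int64(192)), (np.int64(209), np.int64(203), np.int64(197)))]
```

Run:
```python
from h import *
im=manip.snapshot("side");o=cv2.imread("pics/side2.png")[:,:,::-1]
cs=manip.camera_model("side")
g=lambda a:cv2.cvtColor(np.ascontiguousarray(a),cv2.COLOR_RGB2GRAY)[185:245,265:365]
ch=" .:-=+*#%@"
a=g(im)[::2];
for r in a: print("".join(ch[v*10//256] for v in r))
d=np.abs(g(im).astype(int)-g(o));print((d>40).sum());ys,xs=np.where(d>40);print(xs.min()+265,xs.max()+265,ys.min()+185,ys.max()+185)
p=np.load("p.npy")[:3]
print(proj(cs,manip.sense()["tcp_pos"]),proj(cs,pan(p,[[.053,0,.268],[-.047,0,.268],[.053,.1,.268]])))
```

```text
<stdin>:7: RuntimeWarning: overflow encountered in scalar multiply
Traceback (most recent call last):
OverflowError: Python integer 256 out of bounds for uint8
```

Run:
```python
from h import *
im=manip.snapshot("side");o=cv2.imread("pics/side2.png")[:,:,::-1]
cs=manip.camera_model("side")
g=lambda a:cv2.cvtColor(np.ascontiguousarray(a),cv2.COLOR_RGB2GRAY)[175:245,265:365].astype(int)
ch=" .:-=+*#%@"
a=g(im)[::2];
for r in a: print("".join(ch[v*10//256] for v in r))
d=np.abs(g(im)-g(o));print((d>40).sum());ys,xs=np.where(d>40);print(xs.min()+265,xs.max()+265,ys.min()+175,ys.max()+175)
p=np.load("p.npy")[:3]
print(proj(cs,manip.sense()["tcp_pos"]),proj(cs,pan(p,[[.053,0,.268],[-.047,0,.268],[.053,.1,.268]])))
```

```text
:.--:.::::::::::::::.----------:::::::.::.:::-+=+:+:.::::..::....-..:@@@@@::-:----------------:::::=
:::::::::::...:.:::::::.::::::::::::::::::::::-+++=....::.:..:==*%@@@@@@@@@.:-----------------:-::-=
::::::::::::.::..:::::::::::::::::.:...::::-:::-++:....+=:..++==-=#@@@@@@@@@::---------------:::::==
:.:::::::.::.:::.:-::::-::-:----:+*%%%*-:-:-::::-*:....+#*:.%=: ===#@@@@@@@@@#:-------------:::::-==
:.::::::::.--:--:.:------:-------+%%%%%*=-----:::=.....##=..%==-===-*@@@@@@@@@@:-------------=-::===
-:::::...::+=:---:.:-------::::::......::::::::.:-....:##-.-%========*%@@@@@@@@@-:---------=+++=-.==
%:::.:.:*#*-.:::::.::::::.:.:::::::.:::.::.:::.:--....:*#:.++=====-.=-+%@@@@@@@@@#:--------=+++++=.=
.::..:::*#*-.::::::::-::::::.:::::::::-+*==-:---:-....+#+:.#+======.====#@@@@@@@@@@:-------==++++++=
:::...::+**-:..:::::.-------:-------:*%%%%%%*-::--:...+*+:*@===========-=*@@@@@@@@@@--------=+++++++
::::::.:+*+#%#+::---::--::-:----:----:-=*#+=---::::...#**%%#=.:===========*%@@@@@@@@@#:--=+=--------
-+*+:..:*#+#%#+::-:-:.:-----::::::::::::.:.::::::::.:::=#%%*=========== :==+%@@@@@@@@@@:--
[... 1872 characters left out ...]
--------:*%@*-====.-=============--+**+=--============-+#
---------------------------------------------------:%%@+--===--=============::==++=============--==+
:--------------------------------------------------:%@@=-:============-:=====-=================-.-==
----------------------------------------===---==-=--%%#-=========-====-:===============-:=======-===
:------------------------==--========--------------+%@#-=========.-=====================:-==========
:------------------==---------------------------::.*%@=-====.====-==============-:-=================
258
265 333 175 201
[[295.33546002 210.49185838]] [[337.81871406 221.12236216]
 [286.43584377 229.33194623]
 [320.48961108 190.14164821]]
```

Run:
```python
from h import *
cs=manip.camera_model("side");p=np.load("p.npy")[:3]
for x in(.035,.045,.052):
  print(x,[proj(cs,pan(p,[x,.082,z]))[0].round(0).tolist() for z in(.239,.252,.265,.28,.3)])
for x in(-.05,-.06):
  print(x,[proj(cs,pan(p,[x,.082,z]))[0].round(0).tolist() for z in(.239,.252,.265,.28,.3)])
g=cv2.cvtColor(np.ascontiguousarray(manip.snapshot("side")),cv2.COLOR_RGB2GRAY)[120:210,240:350].astype(int)
for r in g[::2]: print("".join(" .:-=+*#%@"[v*10//256] for v in r))
```

```text
0.035 [[314.0, 208.0], [314.0, 203.0], [315.0, 198.0], [315.0, 192.0], [316.0, 184.0]]
0.045 [[319.0, 207.0], [319.0, 202.0], [320.0, 197.0], [320.0, 191.0], [321.0, 183.0]]
0.052 [[322.0, 206.0], [322.0, 201.0], [323.0, 197.0], [323.0, 191.0], [324.0, 183.0]]
-0.05 [[274.0, 214.0], [274.0, 209.0], [274.0, 204.0], [274.0, 198.0], [274.0, 190.0]]
-0.06 [[269.0, 214.0], [269.0, 209.0], [269.0, 204.0], [269.0, 198.0], [269.0, 190.0]]
:::::::::::::::::::::..@@%*++*=:---:---::-:=+*******######*#*#***#*#@%##**###*--+++++++++++=+##*##****####*###
:::::::::::::::::::.::.-@@%++*=:::-:--:::=*+-::-=+*******************#**+==-=+--=+++=++++++++=+##**#**##*****#
:::::::.::::::::::::::. %@@#+*=:------::::**#***+-..::---===-======-:::-=**+*+:---++++++++++++++*#***#*#*#**##
 ...::.::::::::::::::::..-**+*=:------:::::=*##*############*##**###*######%+:--:--++++=+++++++=+*#**##**#*###
@@@@@@@@*..:::::::::::::::.+**=:------:..::::-=*########################**-:---::---=++++++++++++++****###**#*
@@@@@@@@%.:::::::::::::::.:.+*=:------::..::::::::-==+*###%%%%%##*++==--:--::.:::-----++++++++==+++++****##**#
[... 3629 characters left out ...]
::::-#%%+-==========:-===#@@@@@@@@
#=..:::::::.:::-:-+=----*+-:.::.-*#+:.::::::::.:::::::::::::::::...:*#@@@*-::-::.%%@+=================*%@@@@@@
*=:::::::::::::-::+=:..:::::::::=*#+:.:::::.::::::-:::::::::-:-+@@@@@@@@@@@@-:::=%%%======.:===========+%@@@@@
+=:.:::::::::::-:*++=.:::::.::::.....:--:::-----:.----:---:-#%%%@@@@@@@@@@@+::::+%%#================:.==+#@@@@
*+::.:::.:::::::-=**=-:::--------::*@@@@@@#::--:-::--:---:-+#%%%++**#+:....:::..#%%*= ===============:====#@@@
*+-::::::::::::.-:*++=:---:-----:=*@@@@@@@@%-::---:--::::::....::.:.:.::.::.::..#%%+=:-=======--====*#=-===#%@
-*=.:::::::::::..+=+*+-:----:----=+-.........:::.:::--:.::::::::::::::..:++=-:..#%%+==========:.====+*#+==-=+%
```

Call:
drive_tool --motion '[[[85,0,-0.3,-0.9,0],[85,-0.3,-1.0,-1.8,0],[85,-1.8,-1.8,-1.8,0],[85,-3.2,-1.8,-1.8,0],[85,-4.4,-1.8,-1.6,0],[85,-4.4,-1.8,-0.2,0],[85,-4.4,-1.8,0.5,0],[85,-4.4,-1.8,0.56,0],[85,-4.4,-1.8,0.56,0]]]'

```text
t: 18.5
tcp_pos: [0.4982, -0.2259, 0.2221]
tool_rot: [0.69, 0.724, -0.0, -0.0]
force: [-0.3, -0.5, 0.6]
finger_gap: 0.995
gripper_force: 0.0
```

Run:
```python
from h import *
p=np.load("p.npy")[:3]
to(pan(p,[-.057,-.015,.222])[0],92.84);print(topanel(p,manip.sense()["tcp_pos"]))
```

```text
row [1.16 0.07 0.  ] -0.0 | tcp [ 0.4982 -0.2259  0.2221] yaw 92.8 F [-0.3 -0.5  0.6] gap 85.0 q [-36.  23.  92.  -0.  65. -39.] t 18.5
[[-0.05906544 -0.04968831  0.22208355]]
```

Call:
drive_tool --motion '[[[85,0.6,0,0,0],[85,1.13,0.03,0,0],[85,1.7,-0.05,0,0],[85,2.23,-0.1,0,0],[85,2.23,-0.1,0,0]]]'

```text
t: 19.0
tcp_pos: [0.491, -0.1558, 0.2225]
tool_rot: [0.688, 0.725, 0.0, -0.001]
force: [-0.6, 0.6, 0.7]
finger_gap: 0.998
gripper_force: 0.0
```

```bash
cat >> h.py <<'E'
def asc(n,v0,v1,u0,u1,st=2):
    g=cv2.cvtColor(np.ascontiguousarray(manip.snapshot(n)),cv2.COLOR_RGB2GRAY)[v0:v1,u0:u1].astype(int)
    for r in g[::st]: print("".join(" .:-=+*#%@"[v*10//256] for v in r))
E
python3 - <<'E'
from h import *
p=np.load("p.npy")[:3]
print(topanel(p,manip.sense()["tcp_pos"]))
asc("side",185,245,265,350)
E
```

```text
[[-0.06274416  0.02067402  0.222499  ]]
.:.::::::::::::::::.:::..::::.::::::.:---==:..::.:.+-*===#%%#=======-*%@@@@@@@@@-:---
::........::..:.:....::::::::..::.::::.---==:.::.:.++*@==#%%+-====-.=-=#@@@@@@@@@#:--
.::.::::.:::::::::::::.:::.:.::.::::::-=*-.:.:::::::++-+=#%%+======.==-=#@@@@@@@@@@:-
:::::::.::::::::.:::::::::::::.:---::*%%%=...::::::::++-+%%%=============#@@@@@@@@@@-
.:::::::.:::::::::.:::::::::.::.:----:-=*-.:.::::::-::+=+%%%=.:===========*%@@@@@@@@@
::::::::::::.:::::::::::....::::.:.::.:::..:.:::.:.::::=#%%*=========== -==+%@@@@@@@@
::.:..::::::::.::..::::.:::::::::..:.:::::--:::::::::-:-#%%+-==========-====+#@@@@@@@
..::::::::::::.::::::::::.::::::::.::::::::-:.::::::--::%%%======:==========-=#@@@@@@
::.:..:.:::...::::::..:.:::..:::::::::::::::.:::::..--:+%%#-=====::========--==*%@@@@
:::::..:...-=====:..:--:.:-::::::..:::.:::::..:.::..-::*%%#=-==============:.===+%@@@
:--:::::::@@@@@@@@@@+::-::----:..:::::::::::::::::..::.#%%*=.-=============++====+%@@
::-----:#@@@@@@#*%%@%=.::::::::..:::::::::::::.........#%%+==========::====+#*====+#@
---:::::........=+++%#-..:.:
[... 819 characters left out ...]
**+*+==+*+==
=*=:--#%%%@@@@@@@@@%%##**+=+++++===-----------------:%%%=-========--==+++++++===+*+-=
:++=@@%##*+=====------:-----------------------------+%%#-=========-:====-=======+*=.-
::-----:--------------------------------------------*%@*-====.-=============--+**+---
:--------------------------------------------------:#%@+--===--=============::==++===
:--------------------------------------------------:%%@--:============::=============
----------------------------------------===---==--=-%@#-==============-:=============
:-------------------------=---===-=----------------+%%#-=========.-==================
:------------------==---------------------------::.*%@+=====.===================-.-==
```

Call:
drive_tool --motion '[[[85,0.57,0.2,0,0],[85,1.2,0.5,0,0],[85,1.67,0.9,0,0],[85,2.0,1.3,0,0],[85,2.1,1.6,0,0],[85,2.1,1.8,0,0],[85,2.1,1.8,0,0]]]'

```text
t: 19.75
tcp_pos: [0.536, -0.0919, 0.2198]
tool_rot: [0.689, 0.725, -0.005, -0.008]
force: [-11.2, -0.2, -0.5]
finger_gap: 0.992
gripper_force: 0.7
```

Call:
drive_tool --motion '[[[85,0,0.1,0,0],[85,0,0.1,0,0]]]'

```text
t: 19.95
tcp_pos: [0.5356, -0.0915, 0.2191]
tool_rot: [0.689, 0.725, -0.006, -0.01]
force: [-18.7, 0.6, 2.8]
finger_gap: 0.996
gripper_force: 0.6
```

Call:
drive_tool --motion '[[[85,0,0.1,0,0],[85,0,0.1,0,0]]]'

```text
t: 20.15
tcp_pos: [0.5352, -0.0908, 0.2183]
tool_rot: [0.689, 0.725, -0.009, -0.013]
force: [-25.5, -0.5, 1.4]
finger_gap: 0.996
gripper_force: 0.5
```

Run:
```python
from h import *
p=np.load("p.npy")[:3]
print(topanel(p,manip.sense()["tcp_pos"]))
asc("side",165,245,265,350)
```

```text
[[-0.01543238  0.08339426  0.21825693]]
-=-======:::::::.:::::::......:.......:..::::.::.:.=-%=--=-.:::..-@::::-:-:-:-:------
:-------::::::::::.:::.::::::::::::::::::::::.:::.=---:---++:::..:@@.::--:::-:-:-----
.:----=+-.:::::::::.:::::::.::::::::::::.:.:::...=++==--... .:...-@@@#::--:---:------
::--@@@@@+..:::.:::::::::::.:.::.::::.::.:::::.=+++++++=....:.::.:@@@@@.::-::--------
:=-@@@@#....:::::.:::::::::::::::::.::.::::.:::::=++++++....::.:.:@@@@@@.:::-:-------
=+=---..::::...::::::::.:::::::::::::.:.:..:::::.=++++++:.:.::::.:@@@@@@@@::---------
-----::::..:::::::::...::::::::::::::::::::::::::...+++::--:::::..@@@@@@@@@.:--------
::::::::::.:::::::::.:::.::::..:::::.:..:-::::::.:.:::::::-:.:::..%@@@@@@@@@.:-------
::::::::::::::::::::::.::::.:.....:.:#*-::-::.:::::.:::::::.::::..=#@@@@@@@@@#:------
:::::::::::::::::::--:::::-------*%%%%%*=----::..:::::..::..::::.:=-*@@@@@@@@@@:-----
:::::::::::::.::::.:-------::::::.......::::::.::::::::.:.:+=::--====*%@@@@@@@@@-----
::::::::::...::::..:::..::::::::.:::.::.::.:::.....:..:.:%%@+=====-.===#@@@@@@@@@#:--
::::::.::.:.:::::::.:-:::.::
[... 1679 characters left out ...]
**+*+==+**==
=*=:--#%%%@@@@@@@@%%%##**+=++++====---:--------------%%%==========-===++++++++==+*+-=
:++=@@%##*+=====------:-----------------------------+%%#-=========-:===========++*=:-
::-------------------------------------------------:*%@*-====.-=============--=**+---
---------------------------------------------------:%%@+--===--=============::==++===
:--------------------------------------------------:%%@--:============::=============
----------------------------------------==----=-=---%@#-==============-:=============
::-----------------------==---===-===--------------+%@#-=========:-==================
:------------------=-----------------------------:.*%@+-====.====-==============-:-==
```

Call:
drive_tool --motion '[[[85,0,-0.5,0,0],[85,0,-1.5,0,0],[85,-0.3,-2.9,0,0],[85,-1.8,-2.9,0,0.35],[85,-3.3,-2.9,0,0.35],[85,-4.3,-2.9,0,0.35],[85,-4.3,-2.9,0,0.35],[85,-4.3,-2.9,0,0.35]]]'

```text
t: 21.0
tcp_pos: [0.4681, -0.2268, 0.2216]
tool_rot: [0.708, 0.707, 0.0, -0.001]
force: [-0.8, 0.2, -0.0]
finger_gap: 0.995
gripper_force: 0.0
```

Run:
```python
from h import *
to([.434,-.205,.1],90)
cm=manip.camera_model("wrist");im=manip.snapshot("wrist");cm2=manip.camera_model("wrist");print(cm["origin"]-cm2["origin"])
np.save("w7.npy",cm,allow_pickle=True)
cv2.imwrite("pics/w7raw.png",im[:,:,::-1]);cv2.imwrite("pics/w7.png",cv2.resize(im[:,:,::-1],(800,600),interpolation=cv2.INTER_CUBIC))
```

```text
row [ 0.72 -1.14  4.05] -0.01 | tcp [ 0.4681 -0.2268  0.2216] yaw 89.9 F [-0.8  0.2 -0. ] gap 85.0 q [-38.  21.  96.   0.  63. -38.] t 21.0
[ 2.33989358e-04 -9.61630906e-04 -1.10354793e-05]
```

View pics/w7.png

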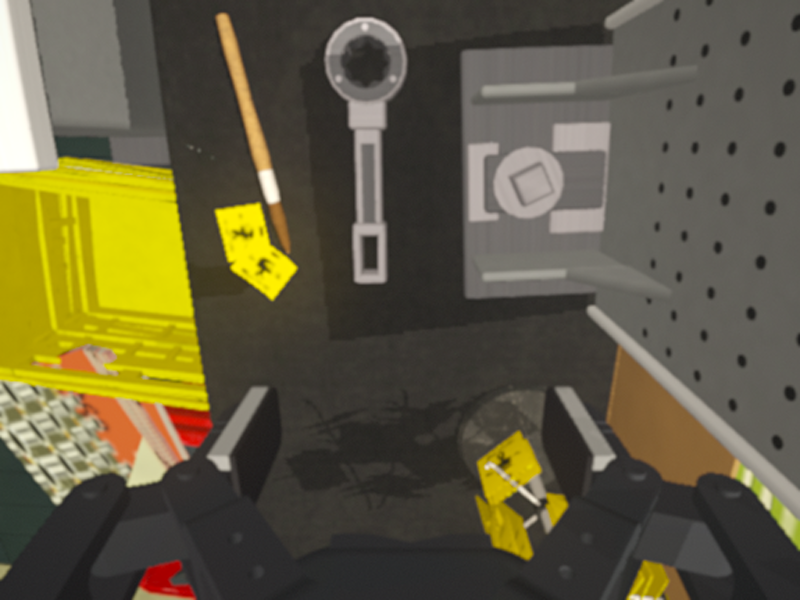

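Run:
```python
from h import *
cm=np.load("w7.npy",allow_pickle=True).item();p=np.load("p.npy")
for n,u,v,z in(("ring",366,61,.02),("eye",370,253,.02),("endtip",370,283,.02),("bolt",534,184,.054),("flange",528,182,.0382),("chL",486,92,.072),("chR",487,273,.072),("plateLF",463,50,.012),("plateRF",467,298,.012)):
    q=at(cm,u,v,z);print(n,q.round(4),topanel(p[:3],[*q,0])[0,:2].round(4))
```

```text
ring [ 0.4358 -0.0867] [-0.1145  0.0924]
eye [ 0.4352 -0.2298] [-0.1222 -0.0504]
endtip [ 0.4345 -0.2552] [-0.1241 -0.0758]
bolt [ 0.5559 -0.1719] [0.0013 0.0014]
flange [ 0.5554 -0.1717] [0.0008 0.0016]
chL [ 0.5163 -0.1132] [-0.0354  0.062 ]
chR [ 0.5226 -0.2325] [-0.035  -0.0575]
plateLF [ 0.507  -0.0778] [-0.0429  0.0978]
plateRF [ 0.5167 -0.271 ] [-0.0428 -0.0956]
```

Call:
drive_tool --motion '[[[50,0.5,-1.07,1,0],[50,1.07,-1.07,2.5,0],[50,1.07,-1.07,4,0],[50,1.07,-1.07,5.5,0],[50,1.07,-1.07,6.8,0],[50,1.07,-1.07,7.15,0],[50,1.07,-1.07,7.2,0],[50,1.07,-1.07,7.2,0]]]' --squeeze 110

```text
t: 21.85
tcp_pos: [0.437, -0.1942, 0.0071]
tool_rot: [0.707, 0.708, 0.0, 0.001]
force: [-1.1, 0.1, 0.3]
finger_gap: 0.586
gripper_force: 0.0
```

Run:
```python
from h import *
to([.435,-.195,.004],90)
```

```text
row [-0.03 -0.07  0.1 ] 0.01 | tcp [ 0.437  -0.1942  0.0071] yaw 90.1 F [-1.1  0.1  0.3] gap 50.0 q [-37.  39. 111.   0.  29. -37.] t 21.85
```

Call:
drive_tool --motion '[[[50,0,-0.04,0.15,0],[10,0,-0.04,0.15,0],[10,0,-0.04,0.15,0],[10,0,-0.04,0.15,0],[10,0,-0.04,0.15,0],[10,0,-0.04,0.15,0],[10,0,-0.04,0.15,0],[10,0,-0.04,0.15,0]]]' --squeeze 110

```text
t: 22.65
tcp_pos: [0.435, -0.1942, 0.0015]
tool_rot: [0.707, 0.707, -0.0, -0.0]
force: [0.1, 0.3, 0.0]
finger_gap: 0.116
gripper_force: 0.0
```

Run:
```python
from h import *
to([.435,-.195,.004],90)
```

```text
row [-0.03  0.   -0.08] 0.0 | tcp [ 0.435  -0.1942  0.0015] yaw 90.0 F [0.1 0.3 0. ] gap 9.9 q [-38.  40. 112.  -0.  28. -38.] t 22.65
```

Call:
drive_tool --motion '[[[45,0,0,0,0],[45,0,0,0,0],[45,0,0,0,0],[45,0,0,0,0],[45,0,0,0.2,0],[45,0,0,0.4,0],[45,0,0,0.4,0]]]' --squeeze 60

```text
t: 23.35
tcp_pos: [0.4345, -0.1939, -0.0113]
tool_rot: [0.707, 0.707, -0.0, -0.001]
force: [0.1, -0.4, -0.9]
finger_gap: 0.524
gripper_force: 0.0
```

Call:
drive_tool --motion '[[[24,0,0,0,0],[24,0,0,0,0],[24,0,0,0,0],[24,0,0,0,0]]]'

```text
t: 23.75
tcp_pos: [0.4349, -0.194, -0.0104]
tool_rot: [0.707, 0.707, 0.0, -0.0]
force: [0.4, 0.8, -0.1]
finger_gap: 0.28
gripper_force: 0.6
```

Call:
drive_tool --motion '[[[24,0,0,0.08,0],[24,0,0,0.08,0]]]'

```text
t: 23.95
tcp_pos: [0.4347, -0.1938, -0.013]
tool_rot: [0.707, 0.707, -0.0, -0.0]
force: [-0.9, 2.3, 0.9]
finger_gap: 0.278
gripper_force: 1.0
```

Call:
drive_tool --motion '[[[24,0,0,0.08,0],[24,0,0,0.08,0]]]'

```text
t: 24.15
tcp_pos: [0.4346, -0.1938, -0.0155]
tool_rot: [0.707, 0.707, -0.0, -0.001]
force: [0.4, 3.1, -0.1]
finger_gap: 0.281
gripper_force: 1.3
```

Call:
drive_tool --motion '[[[10,0,0,0,0],[10,0,0,0,0],[10,0,0,0,0],[10,0,0,0,0]]]' --squeeze 110

```text
t: 24.55
tcp_pos: [0.4345, -0.1938, -0.0149]
tool_rot: [0.707, 0.707, -0.0, -0.001]
force: [-0.7, 2.6, 5.7]
finger_gap: 0.182
gripper_force: 108.1
```

Run:
```python
from h import *
to([.435,-.195,.06],90);print(manip.sense()["gripper_force"])
cm=manip.camera_model("wrist");im=manip.snapshot("wrist");cv2.imwrite("pics/w8.png",im[:,:,::-1])
g=cv2.cvtColor(np.ascontiguousarray(im),cv2.COLOR_RGB2GRAY)[100:330,190:340].astype(int)
for r in g[::4]: print("".join(" .:-=+*#%@"[v*10//256] for v in r[::2]))
```

```text
row [-0.04  0.02 -2.5 ] 0.0 | tcp [ 0.4345 -0.1938 -0.0149] yaw 90.0 F [-0.7  2.6  5.7] gap 15.5 q [-38.  42. 112.  -0.  26. -38.] t 24.55
108.1244046750362
:::::::::::::::::::::=#%%%%%%%%%%%######%%%%%%%%%%##+::::::::::::::::::::::
:::::::::::::::::::::=##%%%%%%%%%%%%%%%%%%%%%%%%%%##+::::::::::::::::::::::
:::::::::::::::::::::=##%%%%%%%%%%%%%%%%%%%%%%%%%%#*+::::::::::::::::::::::
:::::::::::::::::::::-##%%%%%%%%%%%%%%%%%%%%%%%%%%#*+::::::::::::::::::::::
:::::::::::::::::::::-##%%%%%%%%%%%%%%%%%%%%%%%%%%#*=::::::::::::::::::::::
:::::::::::::::::::::-##%%%%%%%%%%%%%%%%%%%%%%%%%%##=::::::::::::::::::::::
:::::::::::::::::::::-##%%%%%%%%%%%%%%%%%%%%%%%%%%#*=::::::::::::::::::::::
:::::::::::::::::::::-*#%%%%%%%%%%%%%%%%%%%%%%%%%%#*=::::::::::::::::::::::
::::::::::::::::::::::*#%%%%%%%%%%%%%%%%%%%%%%%%%%#*-::::::::::::::::::::::
::::::::::::::::::::::-*####################*******=:::::::::::::::::::::::
::::::::::::::::::::::::::-*#%#%%%############*=:::::::::::::::::::::::::::
::::::::::::::::::::::::::=##%%%%%%%%%%%%%%%%#*+:::::::::::::::::::::::::::
::::::::::::::::::::::::::=##%%
[... 2764 characters left out ...]
::::::::::::::::
:::::::::::::::::::::::::::--*+-::::::::::=##--::::::::::::::::::::::::::::
::::::::::::::::::::::::::::=*+-::::::::::=##=-::::::::::::::::::::::::::::
:::::::::::::::::::::::::::-+#+-::::::::::+##+-::::::::::::::::::::::::::::
:::::::::::::::::::::::::::-*#+-::::::::::+#%*--::::::::::::::::::::::-::::
:::::::::::::::::::::::::-+-*#+-::::::::::+#%*-+-:::::::::::::::::::::-----
:::::::::::::::::::::::::=####+===========+#%##*-::::::::::::::::::::::----
:::::::::::::::::::::::.:+#%##+++++++++++++#%%#*-::::::::::::::::::::::----
:::::::::::::::::::::::.:*#%##++**********+#%##*::::::::::::::::::::::::---
::::::::::::--:::::::::.:+#%##+************#%##*:::::::::::::--:::::::::---
```

Call:
drive_tool --motion '[[[30,0,0,0,0],[30,0,0,0,0],[30,0,0,0.1,0],[30,0,0,0.2,0],[30,0,0,0.2,0]]]' --squeeze 50

```text
t: 25.1
tcp_pos: [0.4349, -0.1943, -0.0217]
tool_rot: [0.707, 0.707, -0.0, -0.0]
force: [-0.7, -0.7, 0.1]
finger_gap: 0.35
gripper_force: 0.0
```

Call:
drive_tool --motion '[[[10,0,0,0,0],[10,0,0,0,0],[10,0,0,0,0],[10,0,0,0,0]]]'

```text
t: 25.5
tcp_pos: [0.4349, -0.1942, -0.0213]
tool_rot: [0.707, 0.707, -0.0, -0.0]
force: [-0.7, -1.2, -1.6]
finger_gap: 0.214
gripper_force: 49.3
```

Call:
drive_tool --motion '[[[30,0,0,0,0],[30,0,0,0,0],[30,0,0,0.1,0],[30,0,0,0.2,0],[30,0,0,0.2,0]]]' --squeeze 60

```text
t: 26.0
tcp_pos: [0.4352, -0.1943, -0.0271]
tool_rot: [0.707, 0.707, 0.0, 0.0]
force: [0.4, 0.1, 4.2]
finger_gap: 0.348
gripper_force: 1.9
```

Call:
drive_tool --motion '[[[10,0,0,0,0],[10,0,0,0,0],[10,0,0,0,0],[10,0,0,0,0]]]'

```text
t: 26.4
tcp_pos: [0.4351, -0.1943, -0.0263]
tool_rot: [0.707, 0.707, 0.0, 0.0]
force: [-0.6, 0.6, 12.2]
finger_gap: 0.219
gripper_force: 62.3
```

Call:
drive_tool --motion '[[[10,0,0,-0.2,0],[10,0,0,-1.2,0],[10,0,0,-2.6,0],[10,-0.3,0.2,-3.3,1],[10,-0.6,0.4,-3.3,2],[10,-0.9,0.7,-3.3,3],[10,-1.2,0.9,-3.3,4],[10,-1.5,1.2,-3.3,5],[10,-1.71,1.37,-3.3,5.9],[10,-1.71,1.37,-3.3,5.9]]]' --squeeze 100

```text
t: 27.4
tcp_pos: [0.4766, -0.2463, 0.0712]
tool_rot: [0.931, 0.365, 0.0, 0.0]
force: [-0.4, -0.4, -3.7]
finger_gap: 0.205
gripper_force: 99.1
```

Run:
```python
from h import *
p=np.load("p.npy")
s=manip.sense();print(s["force"],s["ft_torque"],s["gripper_force"])
to([.4762,-.2456,.045],42.8)
cm=manip.camera_model("wrist");im=manip.snapshot("wrist");cv2.imwrite("pics/w9.png",im[:,:,::-1])
tx=np.r_[np.cos(np.radians(yawx(s))),np.sin(np.radians(yawx(s))),0]
ring=s["tcp_pos"]+.1076*tx+[0,0,.0263+.02];print("ring top exp px",ring,proj(cm,ring),"bolt px",proj(cm,[.5552,-.1725,.054]))
g=cv2.cvtColor(np.ascontiguousarray(im),cv2.COLOR_RGB2GRAY)[0:170,170:360].astype(int)
for r in g[::4]: print("".join(" .:-=+*#%@"[v*10//256] for v in r[::2]))
```

```text
[-0.40878958 -0.35550668 -3.72109483] [-0.11117966  0.09154037  0.00372028] 99.09116815659218
row [ 0.01 -0.03  0.87] 0.0 | tcp [ 0.4766 -0.2463  0.0712] yaw 42.8 F [-0.4 -0.4 -3.7] gap 17.5 q [-39.  35. 101.  -0.  44.   8.] t 27.4
ring top exp px [ 0.55555359 -0.17318977  0.11745674] [[260.8730413   18.14573386]] bolt px [[260.2048539   44.33325977]]
=========#%*+++++++++++=*+------=+++++++++++++++++++++++++++++=-----=#+++++++++++++##+==*#####+
========+#%++++++++++++=+-------=++++++*###%%%%%%##*++++++++++=------++++++++++++++##++#%%%####
========*%#+++++++++++=---------=++*#%%%%%%%%%%%%%%%%%%#*+++++=-------+++++++++++++*##%%%%%%%##
=======+#%*+++++++++++=---------+#%%%%%%%%%%%%%%%%%%%%%%%%#+++=--------=++++++++++++##%%%%%#%%%
=====+++#%*+++++++++++=--------=#%%%%%%%%%%%%%%%%%%%%%%%%%%%#+=--------=++++++++++++###%%%%%%%%
====++++*%#+++++++++++=-------*%%%%%%%*****##%%%%%%%%%%%%%%%%%*=-------=+++++++++++*##%%%%%%%%%
===+++++*%#+++++++++++=-----+%%%%%%%%%*######*****#%%%%%%%%%%%%#+=-----=+++++++++++###%%%%%%%%%
=++++++++#%*+++++++++++----*%%%%%%%%%**#%%%%%%%%%%##****##%%%%%%#+=---=+++
[... 2681 characters left out ...]
++++++*######*+++++++++++++-
:::::::::::::::::::::::::::::::::::-*####%%##############*+++++++++++++*######**++++++++++++=::
:::::::::::::::::::::::::::::::::::=#%%%%%%%%%%%%%%%%%%%#*+++++++++++**#####**++++++++++++=::::
:::::::::::::::::::::::::::::::::::=#%%%%%%%%%%%%%%%%%%%#*+++++++++**######*++++++++++++=::::::
:::::::::::::::::::::::::::::::::::=#%%%%%%%%%%%%%%%%%%%#*++++++++*######*++++++++++++=-:::::::
:::::::::::::::::::::::::::::::::::=#%%%%%%%%%%%%%%%%%%%#*--=+++*######*++++++++++++=-:::::::::
:::::::::::::::::::::::::::::::::::=#%%%%%%%%%%%%%%%%%%%#*-::-+*#####*++++++++++++=-:::::::::::
:::::::::::::::::::::::::::::::::::=#%%%#++++++++++++#%%#*-::::=*##**++++++++++++-:::::::::::::
```

Run:
```python
from h import *
s=manip.sense();cm=manip.camera_model("wrist");y=np.radians(yawx(s))
C=[(245,22),(286,30),(274,60),(238,56)]
W=np.array([at(cm,u,v,.0542,1) for u,v in C]);print(W.round(4).tolist(),W.mean(0))
for i in range(4):
    d=W[(i+1)%4]-W[i];print(np.linalg.norm(d).round(4),(np.degrees(np.arctan2(d[1],d[0]))-np.degrees(y))%90)
tx=np.r_[np.cos(y),np.sin(y),0];ring=s["tcp_pos"]+.1076*tx+[0,0,.0463]
print([proj(cm,ring+r*tx)[0].round(0).tolist() for r in(0,-.0128,-.0139,-.0295)])
im=cv2.imread("pics/w9.png",0)[0:80,215:315].astype(int)
for r in im[::2]: print("".join(" .:-=+*#%@"[min(9,max(0,(v-60)//18))] for v in r))
```

```text
[[0.5567, -0.1571], [0.5694, -0.1768], [0.5532, -0.1828], [0.5407, -0.1661]] [ 0.55500132 -0.17069848]
0.0234 79.92729557558373
0.0173 67.5526940060142
0.0209 84.06625421143056
0.0184 76.54421856243103
[[261.0, 18.0], [261.0, 55.0], [261.0, 58.0], [261.0, 101.0]]
--=**=:...........:-===================--=====================================-::...:......-+#+--===
--=++-............:-=====================++++++++**++=========================-:::.........:=*+=-===
--==-.............:-=============+*####%%%%%%%%%%%%%%%##**++==================-::::.........:===--==
-:--:.............:-=========+*##%%%%%%%%%%%%%%%%%%%%%%%%%%%##**++============-::............:=---==
::................:-====++*#%%%%%%%%%%%%%%%%%%%%%%%%%%%%%%%%%%%%%#*+==========-::......:...:.:----==
:.................:-=+*#%%%%%%%%%%%%%%%%%%%%%%%%%%%%%%%%%%%%%%%%%%%%#*+=======-::......:::::...::-==
:.................:=*#%%%%%%%%%%%%%%%%%%%%%%%%%%%%%%%%%%%%%%%%%%%%%%%%#*+=====-::...:.::::::....:-==
..................=*%%%%%%%%%%%%%%%%%%%%%%%%%%%%%%%%%%%%%%%%%%%%%%%%%%%%%#*+==-:..::::::::......::-=
.................:+#%%%%%%%%
[... 2503 characters left out ...]
=====================--:::..........:-===++++++=-::::::::::::---==============================
===============================--:::::.....::--===--::::::::::::--==================================
=======================================-----::-==--::-----==========================================
===================================================================================================+
=================================================================================================+*#
#*==============================================================================================*#%#
%%#*=========================================================================================+*#%%#*
```

```bash
cat >> h.py <<'E'
B=np.array([.5552,-.1720]);L=.1076
def arc(yaw,z): # TCP for ring on bolt with the tool yaw
    a=np.radians(yaw);return [B[0]-L*np.cos(a),B[1]-L*np.sin(a),z]
E
python3 -c "
from h import *
to(arc(30.8,.035),30.8)"
```

```text
row [ 0.1  -0.73  1.2 ] 1.52 | tcp [ 0.4756 -0.2453  0.071 ] yaw 43.0 F [ 0.4  0.5 -3.2] gap 17.4 q [-39.  35. 101.  -0.  44.   8.] t 27.45
```

Call:
drive_tool --motion '[[[10,0.05,-0.35,0,0.75],[10,0.1,-0.73,0,1.52],[10,0.1,-0.73,0.6,1.52],[10,0.1,-0.73,1.2,1.52],[10,0.1,-0.73,1.2,1.52]]]'

```text
t: 27.95
tcp_pos: [0.4609, -0.2252, 0.0338]
tool_rot: [0.964, 0.266, -0.002, -0.003]
force: [-1.3, 0.3, -3.9]
finger_gap: 0.203
gripper_force: 99.0
```

```bash
python3 -c "
from h import *
to(arc(30.8,.025),30.8)"
```

```text
row [0.02 0.09 0.29] 0.0 | tcp [ 0.4609 -0.2252  0.0338] yaw 30.8 F [-1.3  0.3 -3.9] gap 17.4 q [-39.  38. 105.  -0.  37.  21.] t 27.95
```

Call:
drive_tool --motion '[[[10,0,0.08,0.12,0],[10,0,0.08,0.24,0],[10,0,0.08,0.24,0]]]'

```text
t: 28.25
tcp_pos: [0.4647, -0.2296, 0.0287]
tool_rot: [0.964, 0.265, 0.0, 0.0]
force: [-0.9, 0.4, -3.0]
finger_gap: 0.204
gripper_force: 99.1
```

Call:
drive_tool --motion '[[[10,0,0,0.08,0],[10,0,0,0.08,0]]]'

```text
t: 28.45
tcp_pos: [0.4649, -0.2297, 0.0264]
tool_rot: [0.964, 0.264, 0.0, 0.0]
force: [0.1, -1.6, -2.3]
finger_gap: 0.206
gripper_force: 98.9
```

Call:
drive_tool --motion '[[[10,0,0,0.08,0],[10,0,0,0.08,0]]]'

```text
t: 28.65
tcp_pos: [0.465, -0.2298, 0.0242]
tool_rot: [0.964, 0.264, 0.0, 0.0]
force: [-1.8, -0.9, 1.6]
finger_gap: 0.202
gripper_force: 100.7
```

Call:
drive_tool --motion '[[[10,0,-0.06,-0.08,0],[10,-0.02,-0.11,-0.08,0],[10,-0.02,-0.11,0,0],[10,-0.02,-0.11,0,0]]]'

```text
t: 29.05
tcp_pos: [0.4621, -0.2266, 0.0233]
tool_rot: [0.964, 0.265, -0.0, -0.0]
force: [0.6, -0.0, -3.0]
finger_gap: 0.203
gripper_force: 98.9
```

Call:
drive_tool --motion '[[[10,0,0,0.08,0],[10,0,0,0.08,0]]]'

```text
t: 29.25
tcp_pos: [0.4624, -0.2268, 0.0209]
tool_rot: [0.964, 0.264, -0.0, -0.0]
force: [0.6, -0.4, -4.1]
finger_gap: 0.202
gripper_force: 99.1
```

```bash
python3 -c "
from h import *
to(arc(30.8,.02),30.8);to(arc(26,.02),26);to(arc(36,.02),36)"
```

```text
row [0.01 0.01 0.03] -0.02 | tcp [ 0.4624 -0.2268  0.0209] yaw 30.7 F [ 0.6 -0.4 -4.1] gap 17.2 q [-39.  39. 106.   0.  35.  21.] t 29.25
row [ 0.02 -0.29  0.03] 0.58 | tcp [ 0.4624 -0.2268  0.0209] yaw 30.7 F [ 0.6 -0.4 -4.1] gap 17.2 q [-39.  39. 106.   0.  35.  21.] t 29.25
row [0.02 0.34 0.03] -0.67 | tcp [ 0.4624 -0.2268  0.0209] yaw 30.7 F [ 0.6 -0.4 -4.1] gap 17.2 q [-39.  39. 106.   0.  35.  21.] t 29.25
```

Going down freely — it is over the head. Keep lowering toward TCP z≈0.011.

Call:
drive_tool --motion '[[[10,0,0,0.08,0],[10,0,0,0.08,0]]]'

```text
t: 29.45
tcp_pos: [0.4624, -0.2269, 0.0186]
tool_rot: [0.964, 0.264, -0.0, -0.0]
force: [-0.7, -1.1, -4.2]
finger_gap: 0.205
gripper_force: 99.2
```

Call:
drive_tool --motion '[[[10,0,0,0.08,0],[10,0,0,0.08,0]]]'

```text
t: 29.65
tcp_pos: [0.4624, -0.2269, 0.0163]
tool_rot: [0.964, 0.264, -0.0, -0.0]
force: [-0.0, -0.3, -4.2]
finger_gap: 0.208
gripper_force: 99.2
```

Call:
drive_tool --motion '[[[10,0,0,0.08,0],[10,0,0,0.08,0]]]'

```text
t: 29.85
tcp_pos: [0.4624, -0.2269, 0.0139]
tool_rot: [0.964, 0.264, -0.0, -0.0]
force: [1.2, -0.2, -4.0]
finger_gap: 0.202
gripper_force: 99.1
```

Call:
drive_tool --motion '[[[10,0,0,0.08,0],[10,0,0,0.08,0]]]'

```text
t: 30.05
tcp_pos: [0.4625, -0.227, 0.0116]
tool_rot: [0.964, 0.264, 0.0, 0.0]
force: [-0.5, -0.3, -2.9]
finger_gap: 0.202
gripper_force: 98.9
```

Call:
drive_tool --motion '[[[10,0,0,0.06,0],[10,0,0,0.06,0]]]'

```text
t: 30.25
tcp_pos: [0.4625, -0.2271, 0.0102]
tool_rot: [0.964, 0.264, 0.0, 0.0]
force: [-1.8, -1.0, 1.5]
finger_gap: 0.206
gripper_force: 100.1
```

```bash
python3 -c "
from h import *
to(arc(30.8,.01),30.8)"
```

```text
row [0.01 0.   0.01] -0.02 | tcp [ 0.4625 -0.2271  0.0102] yaw 30.7 F [-1.8 -1.   1.5] gap 17.6 q [-39.  40. 106.  -0.  34.  21.] t 30.25
```

Call:
drive_tool --motion '[[[10,0.03,-0.44,0,0.875],[10,0.11,-0.87,0.01,1.75],[10,0.24,-1.285,0.01,2.625],[10,0.42,-1.685,0.015,3.5],[10,0.65,-2.06,0.02,4.375],[10,0.92,-2.4,0.025,5.25],[10,1.23,-2.71,0.03,6.125],[10,1.58,-2.97,0.035,7.0],[10,1.96,-3.2,0.04,7.875],[10,2.28,-3.34,0.04,8.55]]]'

```text
t: 31.25
tcp_pos: [0.4702, -0.1056, 0.0092]
tool_rot: [0.946, -0.324, 0.0, 0.0]
force: [-2.2, -2.1, 0.6]
finger_gap: 0.207
gripper_force: 100.1
```

```bash
python3 -c "
from h import *
to(arc(-37.6,.01),-37.6);to(arc(44,.01),44);s=manip.sense();print(s['gripper_force'],s['ft_torque'])"
```

```text
row [ 0.01  0.02 -0.03] -0.03 | tcp [ 0.4702 -0.1056  0.0092] yaw -37.8 F [-2.2 -2.1  0.6] gap 17.7 q [-26.  39. 111.  -0.  30. 102.] t 31.25
row [ 3.09  3.56 -0.03] -10.23 | tcp [ 0.4702 -0.1056  0.0092] yaw -37.8 F [-2.2 -2.1  0.6] gap 17.7 q [-26.  39. 111.  -0.  30. 102.] t 31.25
100.08287005301099 [-0.63757163  0.21313713  0.13948997]
```

Call:
drive_tool --motion '[[[10,0.04,0.505,0,-1.0125],[10,0.14,1.0,0,-2.025],[10,0.32,1.475,0,-3.0375],[10,0.56,1.92,0,-4.05],[10,0.86,2.33,0,-5.0625],[10,1.215,2.69,0,-6.075],[10,1.62,3.0,0,-7.0875],[10,2.06,3.245,0,-8.1],[10,2.53,3.43,0,-9.1125],[10,2.96,3.53,0,-10.0]]]'

```text
t: 32.25
tcp_pos: [0.4759, -0.2445, 0.0092]
tool_rot: [0.932, 0.363, 0.0, -0.0]
force: [0.4, 1.7, 0.6]
finger_gap: 0.203
gripper_force: 100.2
```

```bash
python3 -c "
from h import *
to(arc(42,.009),42);s=manip.sense();print(s['gripper_force'],s['ft_torque'])"
```

```text
row [-0.   -0.03  0.01] 0.06 | tcp [ 0.4759 -0.2445  0.0092] yaw 42.5 F [0.4 1.7 0.6] gap 17.4 q [-39.  41. 103.   0.  36.   8.] t 32.25
100.20799633770366 [ 0.41770242 -0.22378935 -0.06109816]
```

Call:
drive_tool --motion '[[[10,0.014,-0.313,0,0.625],[10,0.054,-0.623,0,1.25]]]'

```text
t: 32.45
tcp_pos: [0.4644, -0.2297, 0.0091]
tool_rot: [0.961, 0.276, 0.0, 0.001]
force: [-0.6, -1.6, 2.1]
finger_gap: 0.208
gripper_force: 100.2
```

Call:
drive_tool --motion '[[[10,0.014,-0.313,0,0.625],[10,0.054,-0.623,0.01,1.25]]]'

```text
t: 32.65
tcp_pos: [0.4559, -0.2128, 0.009]
tool_rot: [0.981, 0.192, 0.0, 0.001]
force: [-0.3, -3.2, 1.6]
finger_gap: 0.209
gripper_force: 100.3
```

Call:
drive_tool --motion '[[[10,0.014,-0.313,0,0.625],[10,0.054,-0.623,0.01,1.25]]]'

```text
t: 32.85
tcp_pos: [0.4503, -0.1952, 0.0088]
tool_rot: [0.994, 0.106, 0.0, 0.001]
force: [-1.4, -0.9, 2.5]
finger_gap: 0.198
gripper_force: 100.2
```

Call:
drive_tool --motion '[[[10,0.014,-0.313,0,0.625],[10,0.054,-0.623,0.01,1.25]]]'

```text
t: 33.05
tcp_pos: [0.4478, -0.1764, 0.0085]
tool_rot: [1.0, 0.019, 0.0, 0.001]
force: [-2.1, -1.7, 2.9]
finger_gap: 0.203
gripper_force: 100.3
```

```bash
python3 -c "
from h import *
s=manip.sense();to(arc(yawx(s),.009),yawx(s));print(s['gripper_force'],s['ft_torque'])"
```

```text
row [-0.   -0.01 -0.02] 0.0 | tcp [ 0.4478 -0.1764  0.0085] yaw 2.2 F [-2.1 -1.7  2.9] gap 17.3 q [-35.  39. 111.  -0.  30.  53.] t 33.05
100.28650989232119 [-0.25253118 -0.08487838  0.38956607]
```

Call:
drive_tool --motion '[[[10,0.014,-0.313,0,0.625],[10,0.054,-0.623,0.005,1.25]]]'

```text
t: 33.25
tcp_pos: [0.4487, -0.1591, 0.0084]
tool_rot: [0.998, -0.066, 0.001, 0.002]
force: [-7.4, -11.2, 3.1]
finger_gap: 0.206
gripper_force: 100.9
```

Call:
drive_tool --motion '[[[10,0.014,-0.313,0,0.625],[10,0.054,-0.623,0.005,1.25]]]'

```text
t: 33.45
tcp_pos: [0.4522, -0.1421, 0.0084]
tool_rot: [0.989, -0.151, 0.0, 0.003]
force: [-11.1, -17.8, 4.0]
finger_gap: 0.203
gripper_force: 102.7
```

```bash
python3 -c "
from h import *
s=manip.sense();to(arc(yawx(s),.009),yawx(s));print(s['gripper_force'],s['ft_torque'])"
```

```text
row [-0.01 -0.07 -0.02] 0.0 | tcp [ 0.4522 -0.1421  0.0084] yaw -17.3 F [-11.1 -17.8   4. ] gap 17.3 q [-31.  39. 112.  -1.  29.  77.] t 33.45
102.68036045017652 [-2.93764288  1.60414523  1.18819573]
```

Call:
drive_tool --motion '[[[10,0.03,0.4,0,-0.9375],[10,0.12,0.86,0,-1.875],[10,0.27,1.3,0,-2.8125],[10,0.48,1.72,0,-3.75],[10,0.48,1.72,0,-3.75]]]'

```text
t: 33.95
tcp_pos: [0.4512, -0.1945, 0.0082]
tool_rot: [0.994, 0.106, 0.001, 0.001]
force: [-2.7, -2.1, 2.5]
finger_gap: 0.205
gripper_force: 101.0
```

```bash
python3 -c "
from h import *
s=manip.sense();to(arc(yawx(s),.009),yawx(s));print(s['gripper_force'],s['ft_torque'])"
```

```text
row [-0.04  0.   -0.03] 0.0 | tcp [ 0.4512 -0.1945  0.0082] yaw 12.2 F [-2.7 -2.1  2.5] gap 17.5 q [-36.  40. 110.  -0.  31.  41.] t 33.95
100.98810580791906 [-0.24326029 -0.04607072 -0.06462131]
```

Call:
drive_tool --motion '[[[10,0.014,-0.313,0,0.625],[10,0.014,-0.313,0,0.625]]]'

```text
t: 34.15
tcp_pos: [0.4488, -0.1832, 0.0081]
tool_rot: [0.998, 0.062, 0.0, 0.001]
force: [-6.1, -6.6, 4.2]
finger_gap: 0.205
gripper_force: 101.3
```

Call:
drive_tool --motion '[[[10,0.014,-0.313,0,0.625],[10,0.014,-0.313,0,0.625]]]'

```text
t: 34.35
tcp_pos: [0.448, -0.1744, 0.0081]
tool_rot: [1.0, 0.019, 0.0, 0.001]
force: [-7.9, -9.8, 3.5]
finger_gap: 0.204
gripper_force: 101.3
```

```bash
python3 -c "
from h import *
s=manip.sense();to(arc(yawx(s),.009),yawx(s));print(s['gripper_force'],s['ft_torque'])"
```

```text
row [-0.01  0.06 -0.03] 0.0 | tcp [ 0.448  -0.1744  0.0081] yaw 2.2 F [-7.9 -9.8  3.5] gap 17.4 q [-35.  39. 111.  -0.  29.  53.] t 34.35
101.25412726494687 [-1.52734232  0.84959171 -0.52695534]
```

Call:
drive_tool --motion '[[[10,0.004,-0.157,0,0.3125],[10,0.004,-0.157,0,0.3125]]]'

```text
t: 34.55
tcp_pos: [0.4479, -0.1705, 0.0081]
tool_rot: [1.0, -0.002, 0.0, 0.001]
force: [-8.6, -10.2, 2.8]
finger_gap: 0.2
gripper_force: 101.1
```

```bash
cat >> h.py <<'E'
def rep():
    s=manip.sense();y=np.radians(yawx(s));t=np.array([-np.sin(y),np.cos(y)]);F=s["force"][:2]
    print("yaw",np.degrees(y).round(1),"tang",(F@t).round(1),"rad",(F@[np.cos(y),np.sin(y)]).round(1),"Mz",s["ft_torque"][2].round(2),"total",(-(F@t)*L+s["ft_torque"][2]).round(2),"t",s["t"],"tcp",s["tcp_pos"].round(4),"r",np.linalg.norm(s["tcp_pos"][:2]-B).round(4))
E
python3 -c "
from h import *
rep()"
```

```text
yaw -0.2 tang -10.3 rad -8.6 Mz -0.27 total 0.83 t 34.55 tcp [ 0.4479 -0.1705  0.0081] r 0.1073
```

Call:
drive_tool --motion '[[[10,0.004,-0.157,0,0.3125],[10,0.004,-0.157,0,0.3125]]]'

```text
t: 34.75
tcp_pos: [0.4481, -0.1663, 0.0081]
tool_rot: [1.0, -0.023, 0.0, 0.002]
force: [-8.9, -12.4, 3.5]
finger_gap: 0.202
gripper_force: 101.1
```

```bash
python3 -c "
from h import *
rep()"
```

```text
yaw -2.6 tang -12.8 rad -8.3 Mz -0.14 total 1.23 t 34.75 tcp [ 0.4481 -0.1663  0.0081] r 0.1072
```

Call:
drive_tool --motion '[[[10,0.004,-0.157,0,0.3125],[10,0.004,-0.157,0,0.3125],[10,0.004,-0.157,0,0.3125]]]'

```text
t: 35.05
tcp_pos: [0.4484, -0.1621, 0.0081]
tool_rot: [0.999, -0.044, 0.0, 0.002]
force: [-9.3, -13.1, 3.5]
finger_gap: 0.206
gripper_force: 101.0
```

```bash
python3 -c "
from h import *
rep()"
```

```text
yaw -5.0 tang -13.9 rad -8.1 Mz 0.01 total 1.51 t 35.05 tcp [ 0.4484 -0.1621  0.0081] r 0.1072
```

Call:
drive_tool --motion '[[[10,-0.02,0.42,0,-0.82],[10,0.0,0.8,0,-1.625],[10,-0.05,0.8,-0.05,-1.625],[10,-0.05,0.8,-0.05,-1.625]]]'

```text
t: 35.45
tcp_pos: [0.448, -0.1849, 0.0096]
tool_rot: [0.998, 0.065, 0.003, 0.002]
force: [3.7, -4.1, -2.6]
finger_gap: 0.202
gripper_force: 99.8
```

```bash
python3 -c "
from h import *
rep();print(manip.sense()['force'])"
```

```text
yaw 7.5 tang -4.6 rad 3.1 Mz -0.39 total 0.1 t 35.45 tcp [ 0.448  -0.1849  0.0096] r 0.108
[ 3.68279735 -4.12918771 -2.5552505 ]
```

Call:
drive_tool --motion '[[[10,0.03,0.08,-0.15,0],[10,0.03,0.08,-0.35,0],[10,0.03,0.08,-0.6,0],[10,0.03,0.08,-0.8,0]]]'

```text
t: 35.85
tcp_pos: [0.4447, -0.1837, 0.0331]
tool_rot: [0.998, 0.068, -0.002, -0.001]
force: [-0.3, -0.1, -3.8]
finger_gap: 0.203
gripper_force: 99.5
```

```bash
python3 -c "
from h import *
rep();print(manip.sense()['force'])"
```

```text
yaw 7.8 tang -0.0 rad -0.3 Mz -0.03 total -0.02 t 35.85 tcp [ 0.4447 -0.1837  0.0331] r 0.1112
[-0.27569946 -0.06908134 -3.83786363]
```

Call:
drive_tool --motion '[[[10,-0.1,0,-1.2,0],[10,-0.4,0,-2.4,0],[10,-0.6,0,-2.6,-1],[10,-0.6,0,-2.6,-2],[10,-0.6,0,-2.6,-3],[10,-0.6,0,-2.6,-4],[10,-0.6,0,-2.6,-5],[10,-0.6,0,-2.6,-6],[10,-0.6,0,-2.6,-7],[10,-0.6,0,-2.6,-8]]]'

```text
t: 36.85
tcp_pos: [0.4267, -0.1864, 0.1108]
tool_rot: [0.809, 0.588, -0.001, -0.002]
force: [-0.5, -0.3, -3.5]
finger_gap: 0.2
gripper_force: 99.5
```

```bash
python3 -c "
from h import *
to([.435,-.19,-.015],90)"
```

```text
row [-0.03  0.3   4.19] -2.24 | tcp [ 0.4267 -0.1864  0.1108] yaw 72.1 F [-0.5 -0.3 -3.5] gap 17.1 q [-37.  27. 110.  -0.  43. -19.] t 36.85
```

Call:
drive_tool --motion '[[[10,0,0.15,0.5,-1.1],[10,0,0.3,1.2,-2.24],[10,0,0.3,2.4,-2.24],[10,0,0.3,3.4,-2.24],[10,0,0.3,4.0,-2.24],[10,0,0.3,4.2,-2.24],[10,0,0.3,4.2,-2.24]]]'

```text
t: 37.55
tcp_pos: [0.4359, -0.1898, -0.0155]
tool_rot: [0.709, 0.705, -0.0, -0.002]
force: [-0.5, -0.5, -3.5]
finger_gap: 0.207
gripper_force: 99.3
```

Call:
drive_tool --motion '[[[10,0,0,0.1,0],[10,0,0,0.1,0]]]'

```text
t: 37.75
tcp_pos: [0.4374, -0.1911, -0.0172]
tool_rot: [0.709, 0.705, 0.0, 0.001]
force: [0.0, -0.5, -3.5]
finger_gap: 0.207
gripper_force: 99.4
```

Call:
drive_tool --motion '[[[10,0,0,0.1,0],[10,0,0,0.1,0]]]'

```text
t: 37.95
tcp_pos: [0.4372, -0.1911, -0.0206]
tool_rot: [0.709, 0.705, 0.0, 0.0]
force: [0.3, -0.1, -3.8]
finger_gap: 0.203
gripper_force: 99.4
```

Call:
drive_tool --motion '[[[10,0,0,0.08,0],[10,0,0,0.08,0]]]'

```text
t: 38.15
tcp_pos: [0.437, -0.1909, -0.0234]
tool_rot: [0.709, 0.705, -0.0, 0.0]
force: [-0.6, -0.4, -3.8]
finger_gap: 0.204
gripper_force: 99.4
```

Call:
drive_tool --motion '[[[10,0,0,0.06,0],[10,0,0,0.06,0]]]'

```text
t: 38.35
tcp_pos: [0.4369, -0.1908, -0.0253]
tool_rot: [0.709, 0.705, -0.0, -0.0]
force: [-0.3, 0.8, -4.0]
finger_gap: 0.207
gripper_force: 99.4
```

Call:
drive_tool --motion '[[[10,0,0,0.04,0],[10,0,0,0.04,0]]]'

```text
t: 38.55
tcp_pos: [0.437, -0.1909, -0.0261]
tool_rot: [0.709, 0.705, 0.0, 0.0]
force: [-0.2, 0.7, 0.6]
finger_gap: 0.204
gripper_force: 100.7
```

Touching down. Release, rise, retract, and check.

Call:
drive_tool --motion '[[[45,0,0,0,0],[45,0,0,0,0],[45,0,0,0,0],[45,0,0,0,0],[45,0,0,-0.5,0],[45,0,0,-2,0],[45,0,0,-3.5,0],[45,-0.5,0,-5,0],[45,-1,0,-6.6,0],[45,-1,0,-8.2,0]]]'

```text
t: 39.55
tcp_pos: [0.4368, -0.2223, 0.2219]
tool_rot: [0.709, 0.705, -0.0, 0.001]
force: [1.1, -1.4, -0.6]
finger_gap: 0.523
gripper_force: 0.0
```

Call:
drive_tool --motion '[[[45,0,0,-0.2,0],[45,0,0,-0.2,0],[45,0,0,-0.2,0]]]'

```text
t: 39.85
tcp_pos: [0.4357, -0.2199, 0.2244]
tool_rot: [0.709, 0.705, -0.0, -0.001]
force: [0.0, 0.4, -0.4]
finger_gap: 0.527
gripper_force: 0.0
```

Run:
```python
from h import *
rep()
p=np.load("p.npy")[:3];cs=manip.camera_model("side")
cm=manip.camera_model("wrist");im=manip.snapshot("wrist");cv2.imwrite("pics/w10.png",im[:,:,::-1])
s=manip.snapshot("side");a=cv2.cvtColor(s,cv2.COLOR_RGB2GRAY)
print("hook pix",[int(a[int(v),int(u)]) for u,v in proj(cs,pan(p,[[.053,y,.268] for y in(.03,.05,.07,.09)]))])
g=cv2.cvtColor(np.ascontiguousarray(im),cv2.COLOR_RGB2GRAY)[0:230,150:400].astype(int)
for r in g[::5]: print("".join(" .:-=+*#%@"[v*10//256] for v in r[::2.__int__()]))
for P in([.437,-.084,.02],[.437,-.229,.02],[.5552,-.172,.0525]): print(proj(cm,P))
asc("side",180,230,300,350)
```

```text
File "<stdin>", line 8
    for r in g[::5]: print("".join(" .:-=+*#%@"[v*10//256] for v in r[::2.__int__()]))
                                                                         ^
SyntaxError: invalid decimal literal
```

Run:
```python
from h import *
rep()
cm=manip.camera_model("wrist");im=manip.snapshot("wrist");cv2.imwrite("pics/w10.png",im[:,:,::-1])
g=cv2.cvtColor(np.ascontiguousarray(im),cv2.COLOR_RGB2GRAY)[0:230,200:420].astype(int)
for r in g[::5]: print("".join(" .:-=+*#%@"[v*10//256] for v in r[::2]))
print(proj(cm,[[.437,-.084,.02],[.437,-.229,.02],[.5552,-.172,.0525]]))
asc("side",180,230,300,350)
```

```text
yaw 89.7 tang -0.0 rad 0.4 Mz 0.01 total 0.01 t 39.85 tcp [ 0.4357 -0.2199  0.2244] r 0.1287
......:..:.....:..::::::..:...:::::.::::::.::...:..:..::::::::.........::.....::.:::::::::::::::..::::::::::::
.........::::::.:.:::::...:::::::::::::::::::::::::::::::::::.:..:::...:::..::.:::::.:::::::::..:::.:::::..:::
::.....::::::::.::::::.:::::::::::::::::::::::::::::::::::::::::.::.:...:::.::::::::::::::::::::::::::::::::::
....::.:::...::::::::::::::..:=====-:..::::::::::::..:::::::::...::.....:::::.::::::::::::::::::::::::::::::::
.:..::.::.:::::::::::::::+##*++*%#++**#*-.::::::::::::::::.::::::..::.::::::::::::::::::::::::::::::::::.:-+++
:::..:::::::::::::::..-#*+++++++++++++++*#+::::::::..::::::::::::::::::::::::::::::.......................:-==
......::::::::::::..:*#++++=-::::::::=++++*#-::::::::::::::::::::...........................................:-
::::::::::::::::....+*++++-:::......:::-=+==+:::::............................................:::::::::::::::-
::::.::::::::::....-*+++-::::..........:-===+-...............--===============================-==---=--=------
:::.::::
[... 4761 characters left out ...]
@@+::-:+%+*##*=============:.==+#@@@@
##%%++***+:....:.:..#%%*+###+-=-=========:==-=#%@@
.....:::.::::..:::..#%%+-+*###=-==--====*#===-=*%@
:::::::::...:=+=-:..#%%+=-=*###=-=::====+*#+==-=+%
:::::::::::@@@@@@@@=#%%====-+*##+--=======+#*.:==+
-:-:-:-:-#@%@@@@@@@*#%#======-*##*===*****++#*===-
-:-:::-:@@@@@#%@@%%#%%*--=====-+*#*********++#*===
--::::::.......... #%%+- ======-+*#+++***+*+=+**==
::::::::::::.:::::.%%%==========-:*+++**++*+==+**=
::::..:..::::::::.=%%#--=========.-+++**+=====+++=
:::::::-----::::::+%%#=====-:======++***+=====+*+=
-:-:::#%%%%%*-::::#%%*-=====:=====+++**++*+=+++++=
:::::%@@@@@@#+====#%%+-:==========+++**++*+=++++==
++++==-----::----:#%@==-==========++***++++==+*+==
```

```bash
python3 -c "
from station import manip
print(manip.sign_off())"
```

```text
the job is handed in; nothing more can be done
None
```

The job is handed in at about 40 s on the robot's clock: the hook is folded flat, the bolt came up tight (resistance climbed to about 1.5 N m on a second check), and the wrench lies flat in front of the panel's foot, cover up; on the first drive into the stop the handle load peaked near 21 N before I backed off.

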